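# Ready the spring-driven air sampler and lift off its dust cover

### The arm

A 6-joint arm with a two-finger parallel gripper is mounted at the origin on the work surface. World frame = base frame: x ahead of the robot, y to its left, z up, the work surface at z = 0. Lengths are in m, angles in degrees, forces in N, time in s.
With the tool pointing down it reaches from about 0.35 to 0.875 m from the base axis. Payload 4.2 kg.
Tool frame: the origin (TCP) lies midway between the tips of the shut fingers; the grasp point (between the pads) lies 19 mm behind it; z points along the fingers, y is the direction in which the jaws open and shut (so a half turn about z gives the same grasp; the last joint's range is limited). The gripper opens to 87 mm and grips with 3 to 60 N. Pads are 19 mm wide; open, the fingers measure 117 mm over their backs; the gripper's body (75 mm by 190 mm) begins 51 mm behind the grasp point.
Start: joints at [-56.631, 22.042, 0.453, 0, -68.411, -14.817], TCP at [0.199, -0.592, 0.193] pointing down, gripper open.
Joint ranges: [-179.83, 179.83], [-69.29, 118.12], [-61.27, 80.66], [-181.25, 117.63], [-171.15, -9.14], [-177.46, 177.46]. Speed limits (degrees/s): [159.86, 159.86, 180, 180, 180, 180].

### API

Orientations are given as a 3x3 rotation matrix whose columns are the frame's x, y, z axes.
In Python, from station import sense, capture, finish_job gives the robot as it stands. The module is installed in compiled form; this text tells all that it offers.
- The arm moves only by the shell command python3 -m jog 'ROWS' [OPENING]. ROWS is JSON, a list of rows, each a list of 6 numbers: the shift along the tool's x, y, z in cm, then the turn, a rotation vector about the tool's x, y, z in degrees. In form: [[dx, dy, dz, wx, wy, wz], ...]. A call has exactly 5 rows; each row shifts and turns the commanded pose from where the row before left it, along the tool's axes as they then stand; what a row does not reach is not made up. A row lasts 1/12 s, in which the tool goes at most 41.7 mm and 7.16 degrees, less where a joint would pass 70% of its speed; a pose out of reach is approached as far as the arm can. A call is refused whole if a number of a shift passes 4.17 or a number of a turn 7.16, either way. A call with a gripper value outside its range is refused whole. OPENING is the finger opening in cm, from 0 to 8.7, set as the call begins (- or left out, the last holds). The fingers move at their own pace and stop on an object; the grip force is fixed at half the most. Time passes only in rows, so rows that do not move let the fingers close, or fill a call up. It gives the time, the measured TCP pose, the force and the opening at its end, in the units of the state.
- sense(): the state, without advancing time (a new reading comes with each control period).
- capture(name): name is "scene" or "top" or "wrist"; returns a dict with "frame" (420x560x3 uint8, red, green, blue), "fx", "fy", "cx", "cy" (pixels), "world_to_cam" (4x4, takes a point from world to camera coordinates). Camera axes: x right, y up, looking along -z (the intrinsics and any distortion apply to the point x, -y, -z); pixel columns grow to the right and rows downward; lengths in m; the calibration is good to about 2 mm. A picture is of the moment at which its call begins. There is no depth.
- finish_job(): hands the job in, once; it reports no verdict.
The state is a dict: "time_s": time; "joints": joint angles; "joint_velocities": joint speeds; "effort": joint torques, N m; "tcp_pos": TCP position; "ee_rot": TCP orientation; "wrist_force": force on the tool from outside, world axes, zero at the start; "moment": the same for the moment, N m; "gripper_width": opening from 0.0 (shut) to 1.0 (fully open).
Only numpy, scipy, OpenCV 4.12 (cv2) and the standard library are available. Lean on these libraries where they do the work, as an engineer would, in place of code of your own. Each camera call takes 0.05 s, during which the arm holds its last target.

### The job

First wind the air sampler: turn its T-bar key clockwise, in several part-turns, until it is fully wound at its stop. Then carry the nested pair of lids from the tray to the sampler's round intake well, holding the inner lid's thin centre stem so that both come together, lower them gently until fully seated, and let go of the stem. Last, lift the outer lid alone by its wide collar, leaving the inner lid seated undisturbed, and finish while still holding the outer lid level and well clear above the stem's top, with everything else on the bench left as it stands.

Things in the scene. Friction and masses are not known exactly. Their poses are not given: they have to be found in the camera images.
- sampler: Air sampler, fixed: grey box 140 (x) x 270 (y) x 70 high mm. Origin: centre of its underside; x, y along its sides. On its flat top stand the intake well, centred 68 mm to -y of the middle, and the winding key, 68 mm to +y. It stands on the left or right of the bench, turned up to 0.35 rad.
- well_rim (a point): Centre of the intake well's mouth, at rim height, 84 mm above the bench; axes as the sampler's. The well is an upright aluminium ring, outer diameter 88, inner diameter 72, rising 14 mm from the sampler's top; its floor is the sampler's top.
- key (a joint): Angle of the winding key in rad, clockwise seen from above positive: 0 unwound, 2.7 at the stop (fully wound; above 2.5 counts). At the start between 0 and 0.4. A spring (0.025 N m/rad) pulls back, but a ratchet-like friction of 0.12 N m holds the key wherever it is let go, so it can be regrasped.
- key_grip (a point): Grip point of the key, on its vertical axis, mid-height of its steel bar, 95 mm above the bench. The point turns with the key: x runs along the bar. Bar 48 long (x) x 10 thick (y) x 26 mm high, underside 12 mm above the sampler's top; pinch its 10 mm thickness from above. At joint value 0 the bar lies along the sampler's x axis.
- tray: Fixed white tray 220 (x) x 120 (y) x 10 mm, turned up to 0.35 rad, with a storage ring in its middle (outer diameter 88, inner 72, top 40 mm above the bench) in which the lid pair sits at the start. Origin at the centre of its underside. Two small bystanders stand on its ends.
- inner_lid: Inner lid, steel: vented disc of diameter 84, 5 mm thick; below it a chamfered plug of diameter 66, 9 mm deep, entering the well or storage ring with 3 mm play all round; above it a central round stem of diameter 14, rising 62 mm from the disc. Origin: centre of the disc's underside (the face that rests on the rim); z up along the stem. About 0.25 kg.
- stem_top (a point): Top end of the inner lid's stem, 67 mm above the inner lid's origin. In the nested pair the top 30 mm of the stem stand free above the outer lid's collar: grip it there, at 7 mm below its top or so, to carry both lids (the outer lid then rests on the inner disc).
- outer_lid: Outer lid, aluminium, loose over the inner: plate of diameter 100, 4 mm thick; skirt to 10 mm below its underside (inside diameter 92); central round collar, outer diameter 34, bore 24, 28 mm tall, around the stem. Origin: centre of the plate's underside, which rests on the inner disc, 5 mm above the inner lid's origin, up to 4 mm off-centre; z up. About 0.14 kg.
- collar_top (a point): Centre of the collar's top edge, 32 mm above the outer lid's origin. The stem's top stands 30 mm above it when nested; grip the collar across its 34 mm diameter, its plate lies 28 mm below this point.
- cassette: Bystander, leave it alone: white filter cassette, diameter 37, 24 mm high, on the tray. Origin: centre of underside.
- vial: Bystander, leave it alone: small amber vial, diameter 26, 45 mm high, on the tray. Origin: centre of underside.
- jar: Bystander, leave it alone: sample jar with cap, diameter 64, 90 mm high, at the back of the middle. Origin: centre of underside.
- marker: Bystander, leave it alone: pen-like marker, 105 x 13 x 13 mm, lying in the middle of the bench. Origin: underside, about its middle.
Mind the look-alikes: they are no part of the job. Several things have the shape of the outer_lid; the one meant has the colours described above.

How it is judged (in metres and radians):
On the way, in this order (a step that is already met when the one before it is completed fails the run):
1. the key is fully wound (value of joint key above 2.5 rad), for 0.2 s.
2. both lids sit nested on the intake well and the stem is let go (horizontal distance between inner_lid and well_rim below 0.005 m and z of inner_lid in the frame of well_rim between -0.0025 and 0.0025 m and angle between inner_lid's own z axis and vertical below 0.05 rad and z of outer_lid in the frame of inner_lid below 0.008 m and horizontal distance between outer_lid and inner_lid below 0.008 m and contact force between the fingers and inner_lid below 0.05 N and linear speed of inner_lid below 0.03 m/s), for 0.2 s.
At the end, for the whole second after the job is handed in: Key above 2.5 rad; inner lid on the well (within 5 mm of centre, 2.5 mm of rim height, tilt under 0.05 rad), touched by neither robot nor outer lid; outer lid held still by the fingers alone, tilt under 0.2 rad, its plate at least 80 mm above the well rim (value of joint key above 2.5 rad and horizontal distance between inner_lid and well_rim below 0.005 m and z of inner_lid in the frame of well_rim between -0.0025 and 0.0025 m and angle between inner_lid's own z axis and vertical below 0.05 rad and contact force between each of the arm, the fingers, outer_lid and inner_lid below 0.05 N and contact force between outer_lid and sampler below 0.05 N and contact force between the fingers and outer_lid above 1 N and z of outer_lid in the frame of well_rim above 0.08 m and angle between outer_lid's own z axis and vertical below 0.2 rad and linear speed of outer_lid below 0.03 m/s); the arm keeps its last pose, push and grip.
It fails at once if the lids come apart while the inner lid is not seated on the well (or the inner lid is lifted or shifted along with the outer) ((z of outer_lid in the frame of inner_lid above 0.015 m or horizontal distance between outer_lid and inner_lid above 0.03 m) and not (horizontal distance between inner_lid and well_rim below 0.006 m and z of inner_lid in the frame of well_rim below 0.005 m and angle between inner_lid's own z axis and vertical below 0.1 rad)).
It fails at once if the lids are dropped (fall more than about 6 mm) (contact force between the fingers and inner_lid below 0.05 N and contact force between the fingers and outer_lid below 0.05 N and linear speed of inner_lid above 0.35 m/s).
It fails at once if the inner lid is pressed into the sampler with more than 100 N (contact force between inner_lid and sampler above 100 N).
It fails at once if a bystander is moved more than 30 mm or knocked over (distance of any of cassette, vial, marker, jar from where it was at the start of the episode above 0.03 m or angle between any of cassette, vial, marker, jar's own z axis and vertical above 0.5 rad).
It also fails if it takes over 72 s, if anything falls off the work surface, if the arm or the gripper's body presses on something with over 40 N, if the wrist force passes 120 N, or if a joint passes its speed limit or range.

## Working session

There is one attempt and no reset: what is moved stays moved. The work goes in short steps, Python scripts to look and compute and a shell command to move; the robot and the scene stay as the last step left them, time stands still between calls to the robot, and variables do not carry over. Pictures are saved under pics/ and viewed, and the job is handed in when it is done.

```bash
mkdir -p pics
cat > h.py <<'E'
import numpy as np,cv2,json
from station import sense,capture
def snap(cam,tag):
    d=capture(cam); cv2.imwrite(f'pics/{tag}.png',d['frame'][:,:,::-1]); np.save(f'pics/{tag}.npy',d,allow_pickle=True); return d
def load(tag): return np.load(f'pics/{tag}.npy',allow_pickle=True).item()
def ray(d,u,v):
    M=np.array(d['world_to_cam']);R=M[:3,:3];t=M[:3,3]
    c=np.array([(u-d['cx'])/d['fx'],-(v-d['cy'])/d['fy'],-1.]); return -R.T@t,R.T@c
def onz(d,u,v,z):
    o,r=ray(d,u,v); return o+r*(z-o[2])/r[2]
def proj(d,p):
    M=np.array(d['world_to_cam']);c=M[:3,:3]@np.array(p)+M[:3,3]
    return np.array([d['fx']*c[0]/-c[2]+d['cx'],d['fy']*(-c[1])/-c[2]+d['cy']])
E
python3 - <<'E'
from h import *
np.set_printoptions(precision=4,suppress=True)
for c in['scene','top','wrist']:
    d=snap(c,c+'0'); print(c,[k for k in d],d['fx'],d['cx'],d['cy'],ray(d,280,210))
s=sense();print({k:np.round(v,3).tolist() for k,v in s.items()})
E
```

```text
scene ['frame', 'fx', 'fy', 'cx', 'cy', 'world_to_cam'] 434.77173062626935 275.34547049734255 207.04538296016406 (array([1.0081, 0.0966, 0.9927]), array([-0.4801, -0.1635, -0.8619]))
top ['frame', 'fx', 'fy', 'cx', 'cy', 'world_to_cam'] 514.8755219156038 272.64247870298453 202.17881161576136 (array([ 0.2225, -0.0866,  1.4833]), array([ 0.1805, -0.0099, -0.9837]))
wrist ['frame', 'fx', 'fy', 'cx', 'cy', 'world_to_cam'] 308.41050728657183 282.25976867606846 206.11570998514517 (array([ 0.135 , -0.6147,  0.3851]), array([ 0.251 ,  0.0787, -0.9649]))
{'time_s': 0.15, 'joints': [-56.631, 22.08, 0.4, -0.018, -68.411, -14.817], 'joint_velocities': [-0.044, -0.072, 0.12, 0.056, -0.045, 0.004], 'effort': [-0.001, -39.105, 18.759, 4.222, 0.012, -0.0], 'tcp_pos': [0.199, -0.592, 0.192], 'ee_rot': [[-0.948, -0.318, -0.001], [-0.318, 0.948, 0.001], [0.0, 0.002, -1.0]], 'wrist_force': [0.574, -0.187, 0.462], 'moment': [0.028, -0.012, 0.022], 'gripper_width': 1.002}
```

View pics/scene0.png

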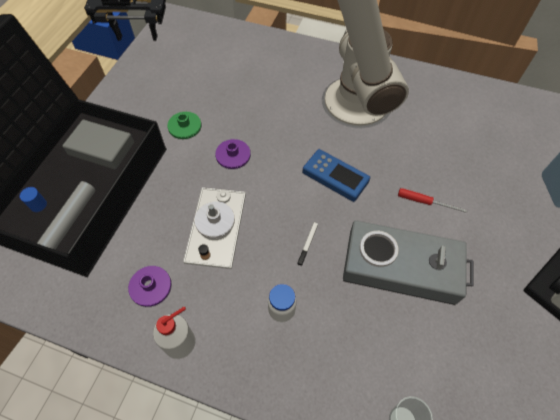

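View pics/top0.png

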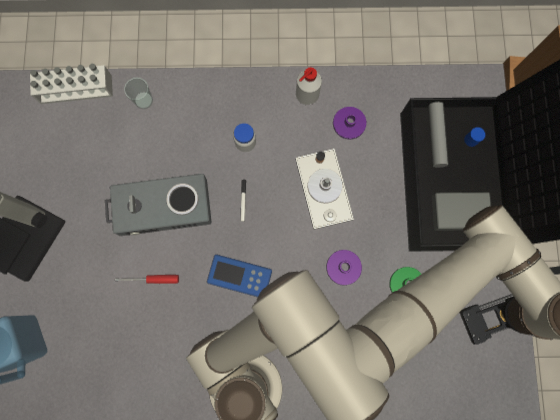

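View pics/wrist0.png

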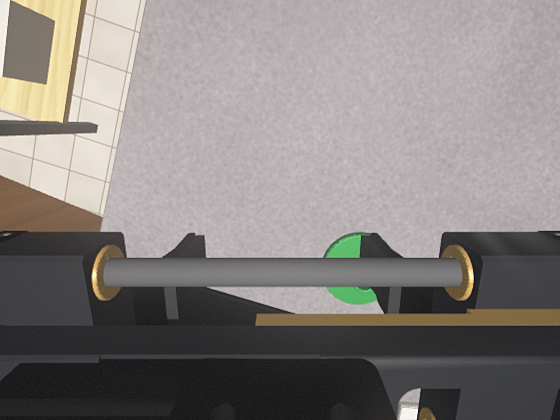

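The scene view shows the sampler (well at about 380,248; key 440,258) and the tray with lids (213,216). In the top view the well is at (182,199), the key at (131,205) and the lids at (325,185). Zooming in next.

Run:
```python
from h import *
a=load('top0')['frame'][:,:,::-1]; b=load('scene0')['frame'][:,:,::-1]
A=np.hstack([cv2.resize(a[165:245,100:220],None,fx=3.3,fy=3.3,interpolation=3),cv2.resize(a[145:235,285:365],None,fx=3,fy=3,interpolation=3)[:264]])
B=np.hstack([cv2.resize(b[215:305,340:480],None,fx=2.9,fy=2.9,interpolation=3),cv2.resize(b[180:270,180:250],None,fx=2.9,fy=2.9,interpolation=3)])
w=max(A.shape[1],B.shape[1])
P=lambda x:np.pad(x,((0,0),(0,w-x.shape[1]),(0,0)))
cv2.imwrite('pics/z1.png',np.vstack([P(A),P(B)])); print(A.shape,B.shape)
```

```text
(264, 636, 3) (261, 609, 3)
```

View pics/z1.png

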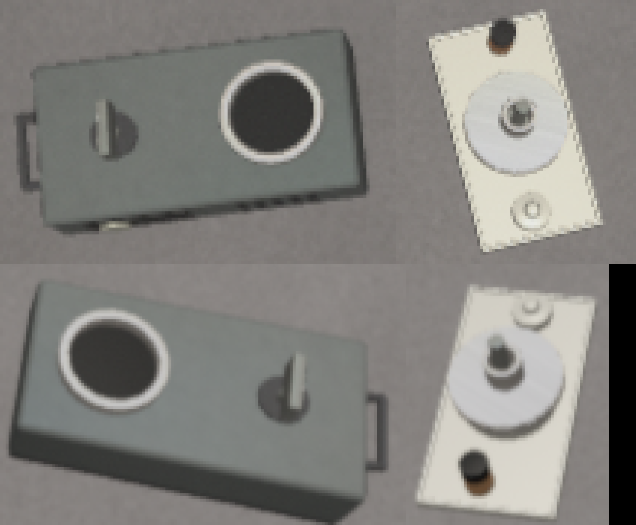

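Run:
```python
from h import *
np.set_printoptions(precision=4,suppress=True)
def biggest(m): 
    c=max(cv2.findContours(m.astype(np.uint8),0,1)[0],key=cv2.contourArea);return c
for tag,wb,lb in [('top0',(155,175,215,222),(300,160,350,212)),('scene0',(350,222,410,275),(185,190,240,245))]:
    d=load(tag);f=d['frame'].astype(int)
    def box(m,b):
        z=np.zeros(m.shape,bool);x0,y0,x1,y1=b;z[y0:y1,x0:x1]=m[y0:y1,x0:x1];return z
    # well
    m=box(f.min(2)>150,wb);c=biggest(m);e=cv2.fitEllipse(c);print(tag,'well',e,onz(d,*e[0],.084))
    pts=np.array([onz(d,*p,.084)[:2] for p in c[:,0]]);print(' r', cv2.minEnclosingCircle((pts*1000).astype(np.float32)))
    # sampler top quad: greenish grey
    hsv=cv2.cvtColor(d['frame'],cv2.COLOR_RGB2HSV)
    u,v=map(int,e[0]); 
    print('  colours',f[int(v)+2,int(u)], 'top?',f[195,155] if tag=='top0' else f[262,410], 'bench',f[100,250] if tag=='top0' else f[300,330])
    # lid plate: bluish white vs tray yellowish
    b=f[:,:,2]-f[:,:,0]
    m=box((f.min(2)>120)&(b>-3),lb);c=cv2.convexHull(biggest(m));e=cv2.fitEllipse(c);print(tag,'lid',e,onz(d,*e[0],.049))
    pts=np.array([onz(d,*p,.049)[:2] for p in c[:,0]]);print(' r', cv2.minEnclosingCircle((pts*1000).astype(np.float32)))
    m=box(f.min(2)>110,(290,140,360,235) if tag=='top0' else (180,180,250,270))
    r=cv2.minAreaRect(biggest(m));
    print('tray',[onz(d,*p,.010)[:2] for p in cv2.boxPoints(r)],onz(d,*r[0],.01))
# stem top from two views (pixel from zoom)
dt,ds=load('top0'),load('scene0')
print('stem',onz(dt,285+(521-396)/3,145+108/3,.107),onz(ds,180+(495-406)/2.9,180+(340-264)/2.9,.107))
# bar top ends from zoom
z=.108
for n,d,o,s,pts in [('top',dt,(100,165),3.3,[(102,100),(107,156)]),('scene',ds,(340,215),2.9,[(298,354-264),(293,408-264)])]:
    P=[onz(d,o[0]+x/s,o[1]+y/s,z)for x,y in pts];print(n,'bar',P,sum(P)/2,np.linalg.norm(P[0]-P[1]),np.degrees(np.arctan2(*(P[0]-P[1])[1::-1])))
# sampler top corners
for n,d,o,s,pts in [('top',dt,(100,165),3.3,[(35,68),(344,31),(362,190),(46,228)])]:
    P=np.array([onz(d,o[0]+x/s,o[1]+y/s,.07)[:2]for x,y in pts]);print(P,P.mean(0),[np.degrees(np.arctan2(*(P[i]-P[i-1])[::-1])) for i in range(4)],[np.linalg.norm(P[i]-P[i-1]) for i in range(4)])
```

```text
top0 well ((181.63658142089844, 198.56069946289062), (29.230430603027344, 30.461139678955078), 60.23997116088867) [0.5148 0.1721 0.084 ]
 r ((515.0929565429688, 171.89706420898438), 43.299530029296875)
  colours [52 52 50] top? [114 118 114] bench [126 122 119]
top0 lid ((324.6700439453125, 191.1059112548828), (20.30530548095703, 32.0057487487793), 92.93063354492188) [ 0.539  -0.2292  0.049 ]
 r ((546.5977783203125, -230.38308715820312), 45.924808502197266)
tray [array([ 0.7052, -0.1342]), array([ 0.7026, -0.3402]), array([ 0.42 , -0.328]), array([ 0.4222, -0.1294])] [ 0.5599 -0.2329  0.01  ]
scene0 well ((378.9792175292969, 247.34683227539062), (32.61939239501953, 38.17506790161133), 114.77227783203125) [0.5188 0.1723 0.084 ]
 r ((517.86767578125, 171.62469482421875), 44.14981460571289)
  colours [56 55 53] top? [128 133 130] bench [138 133 131]
scene0 lid ((214.0604248046875, 218.84580993652344), (32.87165069580078, 38.65241241455078), 74.6639633178711) [ 0.562  -0.2283  0.049 ]
 r ((560.8649291992188, -228.78981018066406), 48.109615325927734)
tray [array([ 0.4635, -0.3791]), array([ 0.3996, -0.2015]), array([ 0.6427, -0.1051]), array([ 0.6994, -0.2627])] [ 0.5585 -0.2339  0.01  ]
stem [ 0.5545 -0.2298  0.107 ] [ 0.5606 -0.2299  0.107 ]
top bar [array([0.5205, 0.3068, 0.108 ]), array([0.4733, 0.3006, 0.108 ])] [0.4969 0.3037 0.108 ] 0.04763494586324032 7.448592295457782
scene bar [array([0.48  , 0.3045, 0.108 ]), array([0.5269, 0.3079, 0.108 ])] [0.5034 0.3062 0.108 ] 0.04693049589846904 -175.86141750097892
[[0.5574 0.3763]
 [0.5869 0.1122]
 [0.4486 0.0949]
 [0.4194 0.36  ]] [0.5031 0.2359] [np.float64(6.738721333613301), np.float64(-83.63767099282356), np.float64(-172.8597334898905), np.float64(96.29581424114893)] [np.float64(0.13901419098730847), np.float64(0.26567672134983145), np.float64(0.13933359496316086), np.float64(0.26665543733622404)]
```

The well, key and stem agree between the two views to within 6 mm, so I'll refine with the wrist camera. Moving to the key area first.

```bash
python3 -m jog '[[-2.63,2.92,-0.8,0,0,0],[-2.63,2.92,-0.8,0,0,0],[-2.63,2.92,-0.8,0,0,0],[-2.63,2.92,-0.8,0,0,0],[-2.63,2.92,-0.8,0,0,0]]' 8.7
python3 -m jog '[[-2.63,2.92,-0.4,0,0,0],[-2.63,2.92,-0.4,0,0,0],[-2.63,2.92,-0.4,0,0,0],[-2.63,2.92,0,0,0,0],[-2.63,2.92,0,0,0,0]]'
python3 -m jog '[[-2.63,2.92,0,0,0,0],[-2.63,2.92,0,0,0,0],[-2.63,2.92,0,0,0,0],[-2.63,2.92,0,0,0,0],[-2.63,2.92,0,0,0,0]]'
```

```text
time_s: 0.57
tcp_pos: [0.2772, -0.4105, 0.2332]
ee_rot: [[-0.948, -0.317, -0.0], [-0.317, 0.948, 0.001], [0.0, 0.001, -1.0]]
wrist_force: [1.4, -0.9, 0.1]
gripper_width: 1.0
time_s: 0.98
tcp_pos: [0.3555, -0.2302, 0.2456]
ee_rot: [[-0.948, -0.318, 0.001], [-0.318, 0.948, -0.0], [-0.001, -0.0, -1.0]]
wrist_force: [0.8, 0.0, -0.2]
gripper_width: 1.003
time_s: 1.4
tcp_pos: [0.4335, -0.0497, 0.2454]
ee_rot: [[-0.948, -0.319, 0.0], [-0.319, 0.948, 0.0], [-0.001, 0.0, -1.0]]
wrist_force: [1.0, -0.1, -0.3]
gripper_width: 1.001
```

```bash
for i in 1 2; do python3 -m jog '[[-2.63,2.92,0,0,0,0],[-2.63,2.92,0,0,0,0],[-2.63,2.92,0,0,0,0],[-2.63,2.92,0,0,0,0],[-2.63,2.92,0,0,0,0]]'; done
python3 -m jog '[[0,0,0,0,0,-7],[0,0,0,0,0,-7],[0,0,0,0,0,-7],[0,0,0,0,0,-7],[0,0,0,0,0,-7]]'
python3 -m jog '[[0,0,0,0,0,-7],[0,0,0,0,0,-7],[0,0,0,0,0,-7],[0,0,0,0,0,-7],[0,0,0,0,0,-7]]'
python3 -m jog '[[0,0,0,0,0,-7],[0,0,0,0,0,-7],[0,0,0,0,0,-7],[0,0,0,0,0,-7],[0,0,0,0,0,-7]]'
python3 -m jog '[[0,0,0,0,0,-7],[0,0,0,0,0,-7],[0,0,0,0,0,-7],[0,0,0,0,0,-7],[0,0,0,0,0,-7]]'
python3 -m jog '[[0,0,0,0,0,-7],[0,0,0,0,0,-7],[0,0,0,0,0,-7],[0,0,0,0,0,-7],[0,0,0,0,0,0]]'
python3 - <<'E'
from h import *
d=snap('wrist','w1'); s=sense(); print(np.round(s['joints'],1),s['tcp_pos'])
for p in [(.499,.304,.108),(.515,.172,.084),(.518,.172,.084)]: print(proj(d,p))
E
```

```text
time_s: 1.82
tcp_pos: [0.5118, 0.1305, 0.2451]
ee_rot: [[-0.948, -0.319, -0.0], [-0.319, 0.948, -0.0], [0.0, 0.0, -1.0]]
wrist_force: [0.5, -0.5, 0.5]
gripper_width: 1.002
time_s: 2.23
tcp_pos: [0.5902, 0.3105, 0.2448]
ee_rot: [[-0.948, -0.318, -0.001], [-0.318, 0.948, -0.0], [0.001, -0.0, -1.0]]
wrist_force: [0.9, -0.6, 0.9]
gripper_width: 0.995
time_s: 2.65
tcp_pos: [0.5897, 0.3089, 0.2445]
ee_rot: [[-0.589, -0.808, -0.001], [-0.808, 0.589, -0.001], [0.001, 0.001, -1.0]]
wrist_force: [0.8, -0.1, 0.1]
gripper_width: 1.0
time_s: 3.07
tcp_pos: [0.5897, 0.3087, 0.2447]
ee_rot: [[-0.019, -1.0, -0.001], [-1.0, 0.019, -0.001], [0.001, 0.001, -1.0]]
wrist_force: [-0.2, 0.2, -0.3]
gripper_width: 0.998
time_s: 3.48
tcp_pos: [0.5897, 0.3087, 0.2447]
ee_rot: [[0.558, -0.83, -0.001], [-0.83, -0.558, -0.001], [-0.0, 0.001, -1.0]]
wrist_force: [0.2, 0.3, -0.1]
gripper_width: 1.0
time_s: 3.9
tcp_pos: [0.5897, 0.3087, 0.2447]
ee_rot: [[0.933, -0.36, -0.001], [-0.36, -0.933, -0.001], [-0.001, 0.001, -1.0]]
wrist_force: [0.6, 0.2, -0.1]
gripper_width: 0.999
time_s: 4.32
tcp_pos: [0.5897, 0.3087, 0.2447]
ee_rot: [[0.993, 0.116, -0.001], [0.116, -0.993, -0.0], [-0.001, 0.0, -1.0]]
wrist_force: [-0.3, -0.8, -0.8]
gripper_width: 0.998
[ 41.5  24.6  11.8  -0.  -77.2  54.9] [0.58973589 0.30869257 0.24476227]
[276.48283988 267.93281675]
[384.1533907  258.92875726]
[384.63553808 256.69942506]
```

View pics/w1.png

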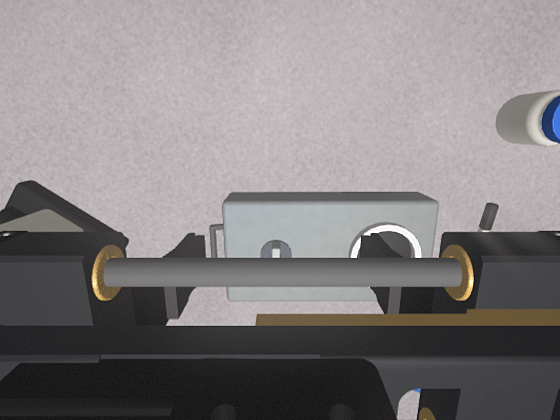

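```bash
python3 -m jog '[[-3.5,0.4,0,0,0,0],[-3.5,0.4,0,0,0,0],[-3.5,0.4,0,0,0,0],[-3.5,0.4,0,0,0,0],[-3.5,0.4,0,0,0,0]]'
python3 -m jog '[[0,0,0,0,0,0],[0,0,0,0,0,0],[0,0,0,0,0,0],[0,0,0,0,0,0],[0,0,0,0,0,0]]'
python3 - <<'E'
from h import *
d=snap('wrist','w2'); s=sense(); print(np.round(s['joints'],1),s['tcp_pos'])
for p in [(.499,.304,.108),(.515,.172,.084),(.518,.172,.084)]: print(proj(d,p))
E
```

```text
time_s: 4.78
tcp_pos: [0.4168, 0.2681, 0.2448]
ee_rot: [[0.994, 0.11, -0.0], [0.11, -0.994, -0.0], [-0.0, 0.0, -1.0]]
wrist_force: [0.6, 1.1, 0.7]
gripper_width: 1.004
time_s: 5.2
tcp_pos: [0.4192, 0.2693, 0.2449]
ee_rot: [[0.994, 0.113, -0.0], [0.113, -0.994, -0.0], [-0.0, 0.0, -1.0]]
wrist_force: [-1.1, -0.2, -0.0]
gripper_width: 0.999
[ 51.4   7.5 -11.8   0.  -70.7  45. ] [0.41914804 0.26915654 0.24475993]
[256.53570136 112.02034459]
[379.37113603 112.06356711]
[379.89444184 109.22185699]
```

View pics/w2.png

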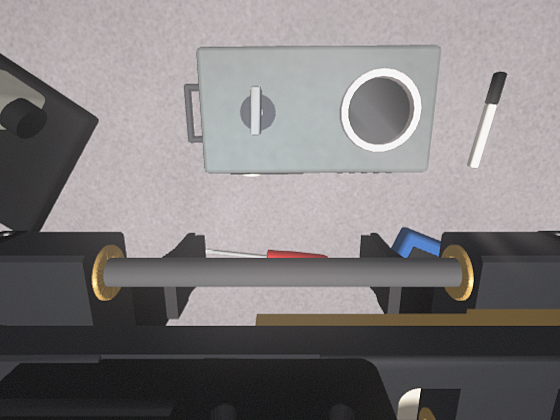

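The wrist view now clearly shows the bar (around 256,110), the well ring (around 381,110) and the sampler's outline.

Run:
```python
from h import *
np.set_printoptions(precision=4,suppress=True)
d=load('w2');f=d['frame'].astype(int)
def cc(m,b):
    z=np.zeros(m.shape,np.uint8);x0,y0,x1,y1=b;z[y0:y1,x0:x1]=m[y0:y1,x0:x1]
    return max(cv2.findContours(z,0,1)[0],key=cv2.contourArea)
g=f.min(2)
c=cc(g>225,(335,60,430,158));e=cv2.fitEllipse(c)
P=np.array([onz(d,*p,.084)[:2] for p in c[:,0]],np.float32)*1000
print(e,cv2.fitEllipse(P))
c=cc(g>200,(240,75,275,145));r=cv2.minAreaRect(c)
P=np.array([onz(d,*p,.108)[:2] for p in c[:,0]],np.float32)*1000
print(r,cv2.minAreaRect(P))
# sampler top edge line: greenish mask
m=((f[:,:,1]-f[:,:,0])>3)
c=cc(m,(190,40,445,180));P=np.array([onz(d,*p,.07)[:2] for p in c[:,0]],np.float32)*1000
print(cv2.contourArea(c),cv2.minAreaRect(P))
cv2.imwrite('pics/z2.png',cv2.resize(d['frame'][40:180,190:445,::-1],None,fx=3,fy=3,interpolation=3))
```

```text
((380.97161865234375, 109.58443450927734), (76.28118896484375, 83.72769165039062), 31.368927001953125) ((516.4097290039062, 170.6040802001953), (85.54996490478516, 85.81605529785156), 61.58944320678711)
((254.5, 110.0), (7.0, 46.0), 0.0) ((500.2876281738281, 306.1474609375), (45.035240173339844, 7.274473190307617), 5.029714107513428)
15107.0 ((503.45025634765625, 261.67626953125), (132.6121368408203, 218.87364196777344), 6.961383819580078)
```

View pics/z2.png

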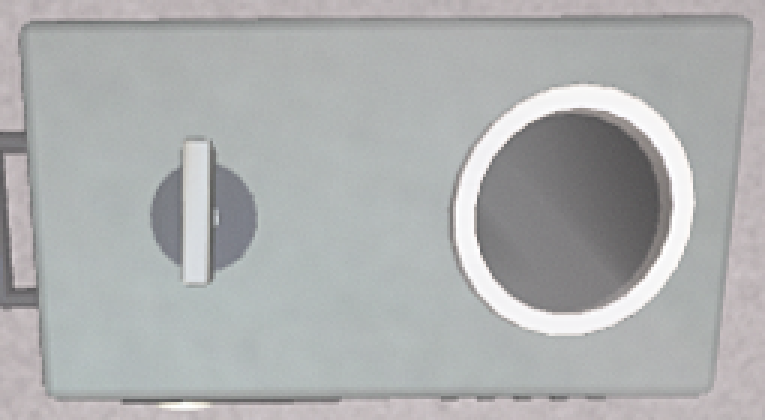

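```bash
python3 -m jog '[[1.7,-0.55,0.6,0,0,0],[1.7,-0.55,0.6,0,0,0],[1.7,-0.55,0.6,0,0,0],[1.7,-0.55,0.6,0,0,0],[1.7,-0.55,0.6,0,0,0]]' 5
python3 -m jog '[[0,0,2,0,0,0],[0,0,2,0,0,0],[0,0,2,0,0,0],[0,0,0,0,0,0],[0,0,0,0,0,0]]'
python3 - <<'E'
from h import *
d=snap('wrist','w3'); s=sense(); print(np.round(s['joints'],1),s['tcp_pos'])
for p in [(.5003,.3061,.108)]: print(proj(d,p))
E
```

```text
time_s: 5.67
tcp_pos: [0.5011, 0.3063, 0.2142]
ee_rot: [[0.994, 0.113, -0.001], [0.113, -0.994, -0.001], [-0.001, 0.001, -1.0]]
wrist_force: [0.0, 0.5, 0.9]
gripper_width: 0.704
time_s: 6.08
tcp_pos: [0.4999, 0.3054, 0.154]
ee_rot: [[0.994, 0.113, -0.002], [0.113, -0.994, -0.003], [-0.002, 0.002, -1.0]]
wrist_force: [0.2, 0.1, 0.7]
gripper_width: 0.575
[ 47.3  20.   -8.3   0.  -61.7  49.2] [0.50058714 0.3061348  0.1555767 ]
[280.34496273 214.08343801]
```

View pics/w3.png

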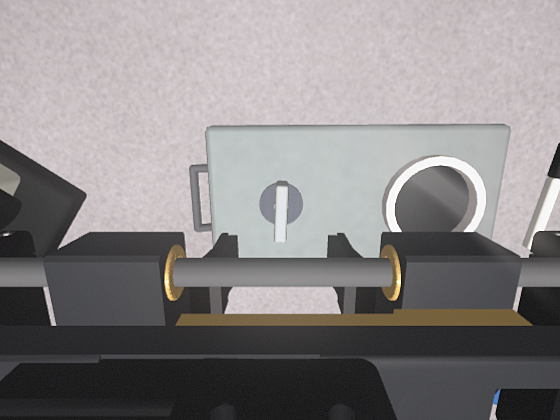

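```bash
python3 -m jog '[[0,0,1.5,0,0,0],[0,0,1.5,0,0,0],[0,0,1.5,0,0,0],[0,0,1.5,0,0,0],[0,0,1.4,0,0,0]]'
python3 -m jog '[[0,0,0,0,0,0],[0,0,0,0,0,0],[0,0,0,0,0,0],[0,0,0,0,0,0],[0,0,0,0,0,0]]' 0.5
python3 -m jog '[[0,0,0,0,0,0],[0,0,0,0,0,0],[0,0,0,0,0,0],[0,0,0,0,0,0],[0,0,0,0,0,0]]'
```

```text
time_s: 6.55
tcp_pos: [0.501, 0.307, 0.0826]
ee_rot: [[0.993, 0.114, 0.003], [0.114, -0.993, 0.003], [0.003, -0.002, -1.0]]
wrist_force: [-0.3, -0.4, 0.6]
gripper_width: 0.571
time_s: 6.97
tcp_pos: [0.5004, 0.3066, 0.0827]
ee_rot: [[0.993, 0.114, 0.002], [0.114, -0.993, 0.002], [0.002, -0.002, -1.0]]
wrist_force: [1.1, -0.5, -0.5]
gripper_width: 0.282
time_s: 7.38
tcp_pos: [0.4997, 0.3059, 0.0813]
ee_rot: [[0.993, 0.114, -0.0], [0.114, -0.993, -0.0], [-0.0, 0.0, -1.0]]
wrist_force: [-0.7, 0.6, 0.5]
gripper_width: 0.06
```

Opening 0.06 (5 mm) means the 10 mm bar was not caught. Taking a look.

Run:
```python
from h import *
d=snap('wrist','w4'); s=sense(); print(s['gripper_width'],s['tcp_pos'])
e=snap('scene','s4')
for p in [(.5003,.3061,.108)]: print(proj(d,p))
cv2.imwrite('pics/z4.png',np.hstack([cv2.resize(d['frame'][130:330,180:400,::-1],(440,400)),cv2.resize(e['frame'][190:310,370:480,::-1],(360,400))]))
```

```text
0.060836816438758504 [0.49965362 0.30595278 0.08125369]
[280.69338738 248.64559015]
```

View pics/z4.png

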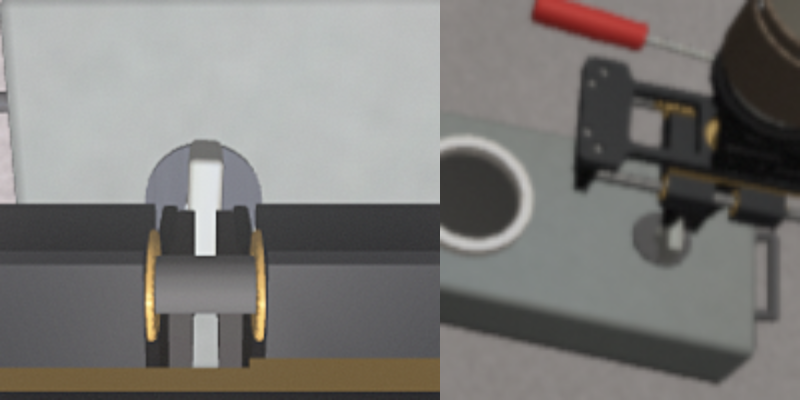

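```bash
python3 -m jog '[[0,0,0,0,0,0],[0,0,0,0,0,0],[0,0,0,0,0,0],[0,0,0,0,0,0],[0,0,0,0,0,0]]' 0
python3 -m jog '[[0,0,0,0,0,3],[0,0,0,0,0,3],[0,0,0,0,0,3],[0,0,0,0,0,3],[0,0,0,0,0,3]]'
python3 - <<'E'
from h import *
d=snap('wrist','w5'); s=sense(); print(s['gripper_width'],s['tcp_pos'],s['moment'])
cv2.imwrite('pics/z5.png',cv2.resize(d['frame'][130:330,180:400,::-1],(660,600)))
E
```

```text
time_s: 7.9
tcp_pos: [0.4997, 0.306, 0.0812]
ee_rot: [[0.993, 0.114, 0.0], [0.114, -0.993, 0.0], [0.0, -0.0, -1.0]]
wrist_force: [0.5, -0.2, -0.1]
gripper_width: 0.006
time_s: 8.32
tcp_pos: [0.4997, 0.306, 0.0813]
ee_rot: [[0.989, -0.149, -0.0], [-0.149, -0.989, 0.0], [-0.0, -0.0, -1.0]]
wrist_force: [-0.2, 0.4, -0.0]
gripper_width: 0.006
0.007566425253117692 [0.49966144 0.30593233 0.08124989] [-0.12334023  0.13828969  0.0096219 ]
```

View pics/z5.png

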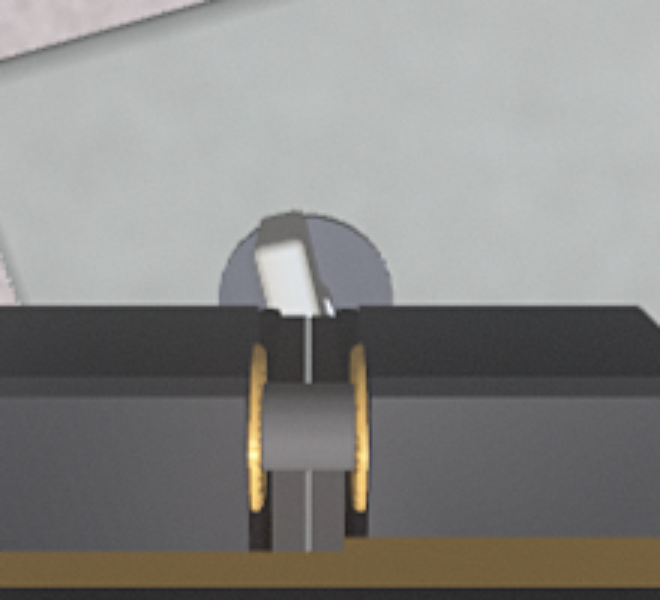

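Run:
```python
from h import *
e=snap('scene','s6'); t=snap('top','t6'); w=load('w5')
for d,n in((e,'scene'),(t,'top'),(w,'wr')):
  print(n,[np.round(proj(d,p),1) for p in [(.4997,.306,.0812),(.4997,.306,.1),(.4997,.306,.108),(.4997,.306,.13)]])
o=(380,215)
z=cv2.resize(e['frame'][215:295,380:480,::-1],None,fx=6,fy=6,interpolation=3)
for h,c in((.0812,(0,0,255)),(.108,(0,255,0))):
  p=proj(e,(.4997,.306,h)); cv2.circle(z,tuple(int(v) for v in (p-o)*6),4,c,-1)
cv2.imwrite('pics/z6.png',z)
```

```text
scene [array([438.2, 258.7]), array([440.9, 255.3]), array([442.1, 253.8]), array([445.4, 249.5])]
top [array([133.5, 204.6]), array([131.7, 203.3]), array([130.9, 202.8]), array([128.6, 201.2])]
wr [array([281.3, 234.3]), array([281.2, 244.8]), array([281.2, 250. ]), array([281. , 266.7])]
```

View pics/z6.png

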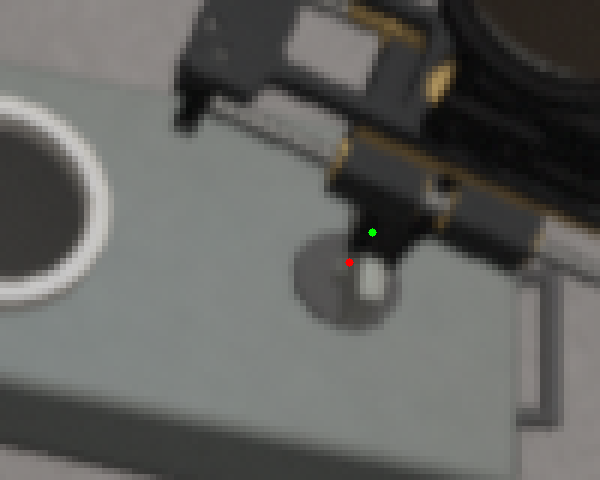

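Run:
```python
from h import *
a=load('w3')['frame'][170:330,190:370,::-1]; b=load('w5')['frame'][170:330,220:340,::-1]
def en(x): return np.clip(x.astype(float)*2.2,0,255).astype(np.uint8)
cv2.imwrite('pics/z7.png',np.hstack([cv2.resize(en(a),None,fx=2.6,fy=3.6),cv2.resize(en(b),None,fx=2.6,fy=3.6)]))
t=load('t6')['frame'][170:240,95:185,::-1];cv2.imwrite('pics/z8.png',cv2.resize(en(t),None,fx=7,fy=7,interpolation=3))
```

```text
(no output)
```

View pics/z7.png

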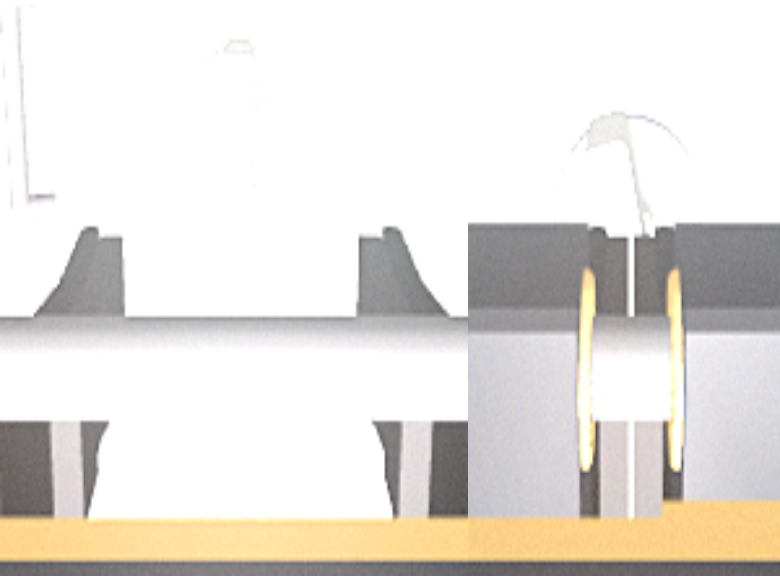

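View pics/z8.png

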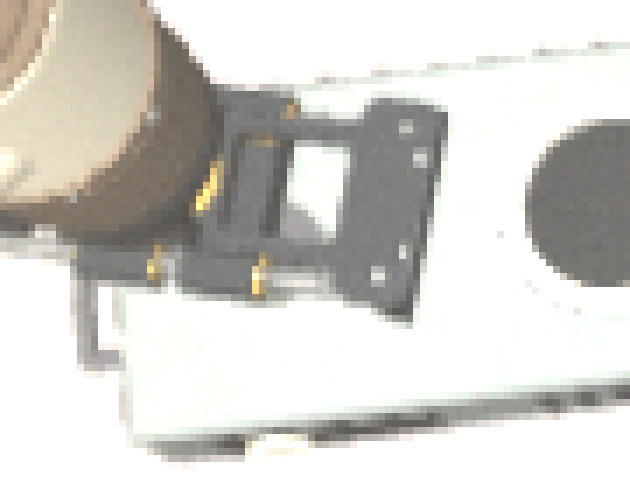

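The shut fingertips look to be about 29 mm above the reported TCP: the 50 mm opening spans 91 px, which puts them at 0.169 m depth. Next is a safe test: open, turn back, go 9 mm lower and close.

```bash
python3 -m jog '[[0,0,0,0,0,-3],[0,0,0,0,0,-3],[0,0,0,0,0,-3],[0,0,0,0,0,-3],[0,0,0,0,0,-3]]' 5
python3 -m jog '[[0,0,0.3,0,0,0],[0,0,0.3,0,0,0],[0,0,0.3,0,0,0],[0,0,0,0,0,0],[0,0,0,0,0,0]]'
python3 -m jog '[[0,0,0,0,0,0],[0,0,0,0,0,0],[0,0,0,0,0,0],[0,0,0,0,0,0],[0,0,0,0,0,0]]' 0
python3 -m jog '[[0,0,0,0,0,0],[0,0,0,0,0,0],[0,0,0,0,0,0],[0,0,0,0,0,0],[0,0,0,0,0,0]]' 
python3 -m jog '[[0,0,0,0,0,0],[0,0,0,0,0,0],[0,0,0,0,0,0],[0,0,0,0,0,0],[0,0,0,0,0,0]]'
```

```text
time_s: 8.88
tcp_pos: [0.4997, 0.306, 0.0813]
ee_rot: [[0.993, 0.118, 0.0], [0.118, -0.993, 0.0], [0.0, -0.0, -1.0]]
wrist_force: [-0.8, -0.3, -0.5]
gripper_width: 0.296
time_s: 9.3
tcp_pos: [0.4995, 0.3058, 0.0718]
ee_rot: [[0.993, 0.114, -0.001], [0.114, -0.993, -0.001], [-0.001, 0.001, -1.0]]
wrist_force: [-0.5, -0.6, 0.3]
gripper_width: 0.563
time_s: 9.72
tcp_pos: [0.4997, 0.306, 0.0724]
ee_rot: [[0.993, 0.114, 0.0], [0.114, -0.993, 0.0], [0.0, -0.0, -1.0]]
wrist_force: [-1.0, -0.2, 0.6]
gripper_width: 0.284
time_s: 10.13
tcp_pos: [0.4997, 0.3066, 0.0723]
ee_rot: [[0.993, 0.114, 0.0], [0.114, -0.993, 0.001], [0.0, -0.001, -1.0]]
wrist_force: [-1.3, 2.4, -0.6]
gripper_width: 0.107
time_s: 10.55
tcp_pos: [0.4997, 0.3065, 0.0723]
ee_rot: [[0.993, 0.114, 0.0], [0.114, -0.993, 0.001], [0.0, -0.001, -1.0]]
wrist_force: [-0.8, 4.3, -0.6]
gripper_width: 0.11
```

The bar is caught (9.6 mm), so the tips really are about 29 mm above the reported TCP. I'll regrip 14 mm deeper and centre by 0.5 mm.

```bash
python3 -m jog '[[0,0,0,0,0,0],[0,0,0,0,0,0],[0,0,0.5,0,0,0],[0,0,0.5,0,0,0],[0,0,0.4,0,0,0]]' 3
python3 -m jog '[[0,0,0,0,0,0],[0,0,0,0,0,0],[0,0,0,0,0,0],[0,0,0,0,0,0],[0,0,0,0,0,0]]' 0
python3 -m jog '[[0,0,0,0,0,0],[0,0,0,0,0,0],[0,0,0,0,0,0],[0,0,0,0,0,0],[0,0,0,0,0,0]]' 
python3 -m jog '[[0,0,0,0,0,2],[0,0,0,0,0,4],[0,0,0,0,0,4],[0,0,0,0,0,4],[0,0,0,0,0,4]]'
```

```text
time_s: 10.97
tcp_pos: [0.4994, 0.305, 0.0573]
ee_rot: [[0.994, 0.114, -0.001], [0.114, -0.994, -0.001], [-0.001, 0.001, -1.0]]
wrist_force: [0.4, -0.1, -0.1]
gripper_width: 0.33
time_s: 11.38
tcp_pos: [0.4998, 0.3066, 0.0584]
ee_rot: [[0.994, 0.114, 0.001], [0.114, -0.994, 0.001], [0.001, -0.001, -1.0]]
wrist_force: [-0.6, 1.4, -1.2]
gripper_width: 0.114
time_s: 11.8
tcp_pos: [0.4998, 0.3066, 0.0584]
ee_rot: [[0.993, 0.114, 0.001], [0.114, -0.993, 0.001], [0.001, -0.001, -1.0]]
wrist_force: [-0.3, 4.1, -0.8]
gripper_width: 0.114
time_s: 12.22
tcp_pos: [0.4998, 0.3065, 0.0584]
ee_rot: [[0.98, -0.201, 0.001], [-0.201, -0.98, 0.001], [0.0, -0.001, -1.0]]
wrist_force: [-1.4, 3.5, -0.2]
gripper_width: 0.109
```

```bash
python3 -m jog '[[0,0,0,0,0,5],[0,0,0,0,0,5],[0,0,0,0,0,5],[0,0,0,0,0,5],[0,0,0,0,0,5]]'
python3 -m jog '[[0,0,0,0,0,5],[0,0,0,0,0,5],[0,0,0,0,0,5],[0,0,0,0,0,0],[0,0,0,0,0,0]]'
python3 - <<'E'
from h import *
d=snap('wrist','w9'); s=sense(); print(np.round(s['joints'],1),s['moment'],s['gripper_width'])
cv2.imwrite('pics/z9.png',cv2.resize(d['frame'][130:330,180:400,::-1],(660,600)))
E
```

```text
time_s: 12.63
tcp_pos: [0.4997, 0.3063, 0.0584]
ee_rot: [[0.803, -0.597, 0.0], [-0.597, -0.803, 0.0], [0.0, -0.0, -1.0]]
wrist_force: [-1.2, 3.3, 0.2]
gripper_width: 0.113
time_s: 13.05
tcp_pos: [0.4996, 0.3062, 0.0584]
ee_rot: [[0.625, -0.781, 0.0], [-0.781, -0.625, 0.0], [-0.0, -0.0, -1.0]]
wrist_force: [-1.3, 3.8, 0.1]
gripper_width: 0.114
[ 47.3  25.6 -15.2  -0.  -49.2  -8.6] [ 1.0160553   0.64594436 -0.1327179 ] 0.11173026247752828
```

View pics/z9.png

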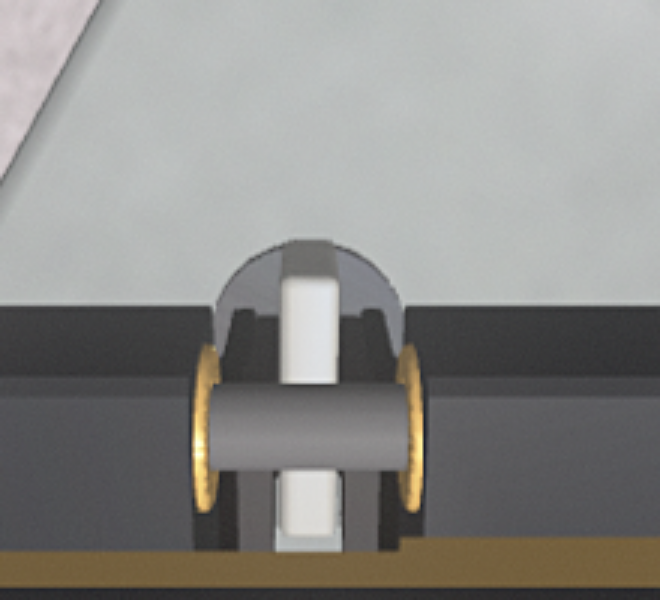

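The bar turns with the jaws. Releasing and regrasping for the second part-turn.

```bash
python3 -m jog '[[0,0,0,0,0,0],[0,0,0,0,0,0],[0,0,0,0,0,0],[0,0,0,0,0,0],[0,0,0,0,0,0]]' 2
python3 -m jog '[[0,0,0,0,0,0],[0,0,0,0,0,0],[0,0,0,0,0,0],[0,0,0,0,0,0],[0,0,0,0,0,0]]' 0
python3 -m jog '[[0,0,0,0,0,3],[0,0,0,0,0,5],[0,0,0,0,0,5],[0,0,0,0,0,5],[0,0,0,0,0,5]]'
python3 -m jog '[[0,0,0,0,0,5],[0,0,0,0,0,5],[0,0,0,0,0,5],[0,0,0,0,0,5],[0,0,0,0,0,5]]'
python3 -m jog '[[0,0,0,0,0,0],[0,0,0,0,0,0],[0,0,0,0,0,0],[0,0,0,0,0,0],[0,0,0,0,0,0]]' 2
python3 -m jog '[[0,0,0,0,0,0],[0,0,0,0,0,0],[0,0,0,0,0,0],[0,0,0,0,0,0],[0,0,0,0,0,0]]' 0
python3 -m jog '[[0,0,0,0,0,3],[0,0,0,0,0,5],[0,0,0,0,0,5],[0,0,0,0,0,5],[0,0,0,0,0,5]]'
python3 -m jog '[[0,0,0,0,0,4],[0,0,0,0,0,4],[0,0,0,0,0,4],[0,0,0,0,0,2],[0,0,0,0,0,0]]'
python3 -c "
from h import *
s=sense();print(s['moment'],s['joints'],np.degrees(np.arctan2(s['ee_rot'][1][0],s['ee_rot'][0][0])))"
```

```text
time_s: 13.52
tcp_pos: [0.4997, 0.3054, 0.0582]
ee_rot: [[0.623, -0.782, -0.0], [-0.782, -0.623, -0.001], [0.0, 0.001, -1.0]]
wrist_force: [0.3, -0.5, -0.4]
gripper_width: 0.224
time_s: 13.93
tcp_pos: [0.4998, 0.3059, 0.0582]
ee_rot: [[0.623, -0.782, 0.0], [-0.782, -0.623, 0.0], [0.0, -0.0, -1.0]]
wrist_force: [1.5, 0.5, -0.7]
gripper_width: 0.113
time_s: 14.35
tcp_pos: [0.4995, 0.3058, 0.0582]
ee_rot: [[0.265, -0.964, -0.0], [-0.964, -0.265, -0.001], [0.0, 0.0, -1.0]]
wrist_force: [-0.2, 0.4, 0.0]
gripper_width: 0.113
time_s: 14.77
tcp_pos: [0.4992, 0.3057, 0.0582]
ee_rot: [[-0.167, -0.986, -0.001], [-0.986, 0.167, -0.001], [0.001, 0.001, -1.0]]
wrist_force: [-1.4, 0.8, 0.9]
gripper_width: 0.112
time_s: 15.18
tcp_pos: [0.4997, 0.3059, 0.0582]
ee_rot: [[-0.163, -0.987, -0.0], [-0.987, 0.163, -0.0], [0.0, 0.0, -1.0]]
wrist_force: [-0.2, -0.1, -0.6]
gripper_width: 0.221
time_s: 15.6
tcp_pos: [0.4992, 0.306, 0.0582]
ee_rot: [[-0.164, -0.986, -0.001], [-0.986, 0.164, -0.0], [0.0, 0.001, -1.0]]
wrist_force: [-2.0, 0.8, 1.4]
gripper_width: 0.113
time_s: 16.02
tcp_pos: [0.499, 0.3061, 0.0583]
ee_rot: [[-0.539, -0.842, -0.001], [-0.842, 0.539, -0.0], [0.001, 0.001, -1.0]]
wrist_force: [-4.2, 2.3, 2.1]
gripper_width: 0.11
time_s: 16.43
tcp_pos: [0.4989, 0.3061, 0.0582]
ee_rot: [[-0.725, -0.689, -0.001], [-0.689, 0.725, -0.0], [0.001, 0.001, -1.0]]
wrist_force: [-4.5, 0.5, 2.0]
gripper_width: 0.113
[0.60285506 1.419663   0.04445805] [ 4.73512987e+01  2.56343516e+01 -1.51951673e+01 -5.66976433e-02
 -4.92140156e+01 -9.37608786e+01] -136.4466170291137
```

```bash
python3 -m jog '[[0,0,0,0,0,2],[0,0,0,0,0,2],[0,0,0,0,0,2],[0,0,0,0,0,2],[0,0,0,0,0,0]]'
python3 -c "
from h import *
s=sense();print(s['moment'],np.degrees(np.arctan2(s['ee_rot'][1][0],s['ee_rot'][0][0])))"
python3 -m jog '[[0,0,0,0,0,1],[0,0,0,0,0,1],[0,0,0,0,0,1],[0,0,0,0,0,1],[0,0,0,0,0,0]]'
python3 -c "
from h import *
s=sense();print(s['moment'],np.degrees(np.arctan2(s['ee_rot'][1][0],s['ee_rot'][0][0])))"
```

```text
time_s: 16.85
tcp_pos: [0.4989, 0.3062, 0.0582]
ee_rot: [[-0.813, -0.582, -0.001], [-0.582, 0.813, 0.0], [0.001, 0.001, -1.0]]
wrist_force: [-4.4, 2.2, 2.6]
gripper_width: 0.109
[0.66550658 1.42540045 0.08977243] -144.41805518684097
time_s: 17.27
tcp_pos: [0.4988, 0.3062, 0.0582]
ee_rot: [[-0.851, -0.525, -0.001], [-0.525, 0.851, -0.0], [0.001, 0.001, -1.0]]
wrist_force: [-5.2, 2.0, 2.0]
gripper_width: 0.107
[0.6775261  1.4936472  0.26574349] -148.35311415804014
```

The moment rise at 155° indicates the stop. Releasing, lifting, turning to tool x = −y, and checking the key.

```bash
python3 -m jog '[[0,0,0,0,0,0.5],[0,0,0,0,0,0],[0,0,0,0,0,0],[0,0,0,0,0,0],[0,0,0,0,0,0]]'
python3 -m jog '[[0,0,0,0,0,0],[0,0,0,0,0,0],[0,0,0,0,0,0],[0,0,0,0,0,0],[0,0,0,0,0,0]]' 3
python3 -m jog '[[0,0,-3,0,0,0],[0,0,-3,0,0,0],[0,0,-3,0,0,0],[0,0,-3,0,0,0],[0,0,-3,0,0,0]]'
python3 -m jog '[[0,0,-1,0,0,-7],[0,0,-1,0,0,-7],[0,0,-1,0,0,-7],[0,0,0,0,0,-7],[0,0,0,0,0,-7]]' 8.7
python3 -m jog '[[0,0,0,0,0,-7],[0,0,0,0,0,-7],[0,0,0,0,0,-7],[0,0,0,0,0,-2.8],[0,0,0,0,0,0]]'
python3 - <<'E'
from h import *
s=sense();print(np.round(s['joints'],1))
e=snap('scene','s10');w=snap('wrist','w10')
cv2.imwrite('pics/z10.png',np.hstack([cv2.resize(w['frame'][:,:,::-1],(520,400)),cv2.resize(e['frame'][200:310,365:480,::-1],(280,400))]))
E
```

```text
time_s: 17.68
tcp_pos: [0.4988, 0.3062, 0.0582]
ee_rot: [[-0.855, -0.518, -0.001], [-0.518, 0.855, -0.0], [0.001, 0.0, -1.0]]
wrist_force: [-6.1, 3.0, 2.2]
gripper_width: 0.116
time_s: 18.1
tcp_pos: [0.5, 0.3058, 0.0582]
ee_rot: [[-0.857, -0.516, 0.0], [-0.516, 0.857, -0.0], [-0.0, -0.0, -1.0]]
wrist_force: [1.2, -0.1, -0.8]
gripper_width: 0.325
time_s: 18.52
tcp_pos: [0.4997, 0.3056, 0.2098]
ee_rot: [[-0.857, -0.516, 0.0], [-0.516, 0.857, 0.0], [-0.0, -0.0, -1.0]]
wrist_force: [0.4, 0.8, -0.3]
gripper_width: 0.342
time_s: 18.93
tcp_pos: [0.5001, 0.306, 0.2392]
ee_rot: [[-0.401, -0.916, 0.001], [-0.916, 0.401, 0.001], [-0.002, -0.001, -1.0]]
wrist_force: [0.4, -0.9, 1.2]
gripper_width: 0.64
time_s: 19.35
tcp_pos: [0.4998, 0.3058, 0.2382]
ee_rot: [[-0.002, -1.0, 0.0], [-1.0, 0.002, -0.0], [0.0, -0.0, -1.0]]
wrist_force: [0.2, -0.1, 0.2]
gripper_width: 0.975
[ 47.3  16.6  -1.    0.  -72.3 -47.4]
```

View pics/z10.png

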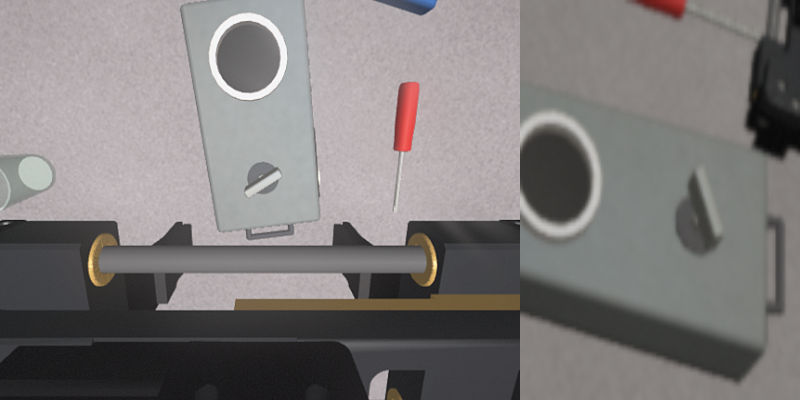

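The key's bar is now turned about 150° at (263,180) in the left image. I'll measure the bar angle and the well again.

Run:
```python
from h import *
np.set_printoptions(precision=4,suppress=True)
d=load('w10');f=d['frame'].astype(int);g=f.min(2)
def cc(m,b):
    z=np.zeros(m.shape,np.uint8);x0,y0,x1,y1=b;z[y0:y1,x0:x1]=m[y0:y1,x0:x1]
    return max(cv2.findContours(z,0,1)[0],key=cv2.contourArea)
for th in(200,):
  c=cc(g>th,(215,5,320,110));P=np.array([onz(d,*p,.084)[:2] for p in c[:,0]],np.float32)*1000;print('well',cv2.fitEllipse(P),onz(d,*cv2.fitEllipse(c)[0],.084))
c=cc(g>190,(255,170,310,215));P=np.array([onz(d,*p,.108)[:2] for p in c[:,0]],np.float32)*1000;print('bar',len(c),cv2.minAreaRect(P))
```

```text
well ((516.3563842773438, 170.73789978027344), (86.16167449951172, 86.34416198730469), 13.829778671264648) [0.5163 0.1693 0.084 ]
bar 81 ((499.8822937011719, 305.96673583984375), (45.329864501953125, 7.639906883239746), 32.051448822021484)
```

Well confirmed at (0.5164, 0.1706), and the key is at 2.70 rad. On to viewing the lids.

```bash
for i in 1 2 ; do python3 -m jog '[[4,-0.52,0,0,0,0],[4,-0.52,0,0,0,0],[4,-0.52,0,0,0,0],[4,-0.52,0,0,0,0],[4,-0.52,0,0,0,0]]' |head -2; done
python3 -m jog '[[2,-0.3,0,0,0,0],[1,-0.2,0,0,0,0],[0,0,0,0,0,0],[0,0,0,0,0,0],[0,0,0,0,0,0]]' 
python3 -m jog '[[0,0,0,0,0,0],[0,0,0,0,0,0],[0,0,0,0,0,0],[0,0,0,0,0,0],[0,0,0,0,0,0]]' |head -2
python3 - <<'E'
from h import *
w=snap('wrist','w11')
for p in [(.557,-.23,.107),(.557,-.23,.049)]: print(proj(w,p))
E
```

```text
time_s: 19.87
tcp_pos: [0.525, 0.1041, 0.2384]
time_s: 20.28
tcp_pos: [0.5505, -0.0962, 0.2385]
time_s: 20.7
tcp_pos: [0.5555, -0.1231, 0.2382]
ee_rot: [[-0.002, -1.0, -0.0], [-1.0, 0.002, 0.0], [-0.0, 0.0, -1.0]]
wrist_force: [0.2, -0.1, -0.1]
gripper_width: 1.0
time_s: 21.12
tcp_pos: [0.5556, -0.1238, 0.2383]
[281.64945248  87.15567961]
[281.77808147  93.24667784]
```

View pics/w11.png

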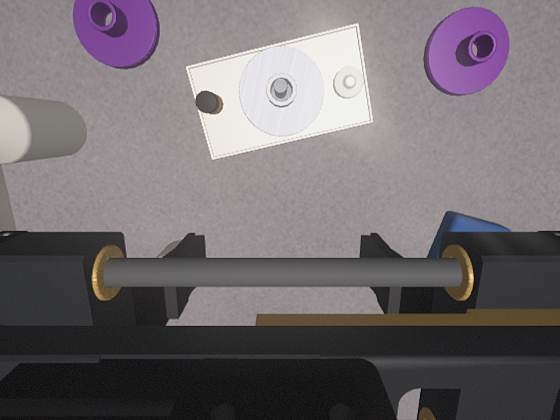

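The lid plate is at about (281,90), with the stem in its centre at about (282,88).

Run:
```python
from h import *
w=load('w11');cv2.imwrite('pics/z11.png',cv2.resize(w['frame'][40:140,230:335,::-1],None,fx=6,fy=6,interpolation=3)[:600])
```

```text
(no output)
```

View pics/z11.png

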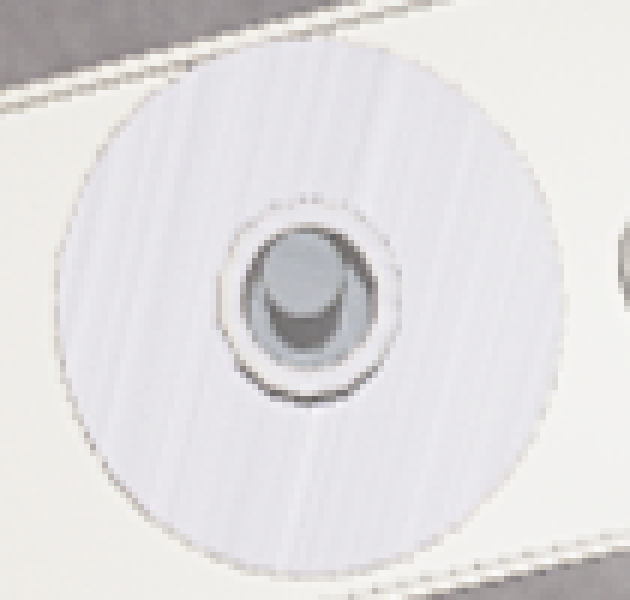

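Run:
```python
from h import *
np.set_printoptions(precision=4,suppress=True)
w=load('w11');f=lambda x,y:(230+(x+.5)/6-.5,40+(y+.5)/6-.5)
print('stem',onz(w,*f(305,272),.107)); print('collar',onz(w,*f(310,293),.077)); print('plate',onz(w,*f(311,308),.049))
print('widths',[np.linalg.norm(onz(w,*f(a,b),z)-onz(w,*f(c,b),z)) for a,c,b,z in[(262,347,272,.107),(216,402,295,.077),(56,565,308,.049)]])
```

```text
stem [ 0.5582 -0.2321  0.107 ]
collar [ 0.5575 -0.2322  0.077 ]
plate [ 0.5574 -0.2326  0.049 ]
widths [np.float64(0.013961530435949788), np.float64(0.033476045371450235), np.float64(0.09901531527248018)]
```

```bash
python3 -m jog '[[2.7,-0.07,1,0,0,0],[2.7,-0.07,1,0,0,0],[2.7,-0.07,1,0,0,0],[2.73,-0.07,1,0,0,0],[0,0,1,0,0,0]]' 4
python3 -m jog '[[0,0,1,0,0,0],[0,0,1,0,0,0],[0,0,1,0,0,0],[0,0,0,0,0,0],[0,0,0,0,0,0]]'
python3 - <<'E'
from h import *
w=snap('wrist','w12');print(sense()['tcp_pos'])
for p in [(.5582,-.2321,.107),(.5575,-.2322,.077)]: print(proj(w,p))
e=snap('scene','s12')
cv2.imwrite('pics/z12.png',np.hstack([cv2.resize(w['frame'][150:330,190:370,::-1],(400,400),interpolation=3),cv2.resize(e['frame'][160:260,170:270,::-1],(400,400),interpolation=3)]))
E
```

```text
time_s: 21.58
tcp_pos: [0.5579, -0.2361, 0.1874]
ee_rot: [[-0.006, -1.0, -0.0], [-1.0, 0.006, -0.001], [0.001, 0.0, -1.0]]
wrist_force: [0.5, 1.1, -0.0]
gripper_width: 0.71
time_s: 22.0
tcp_pos: [0.558, -0.2317, 0.1578]
ee_rot: [[-0.001, -1.0, -0.001], [-1.0, 0.001, 0.0], [-0.0, 0.001, -1.0]]
wrist_force: [-0.5, -0.1, 0.4]
gripper_width: 0.464
[ 0.55847802 -0.23190332  0.15859768]
[282.99948941 212.45086557]
[283.66924419 203.47185878]
```

View pics/z12.png

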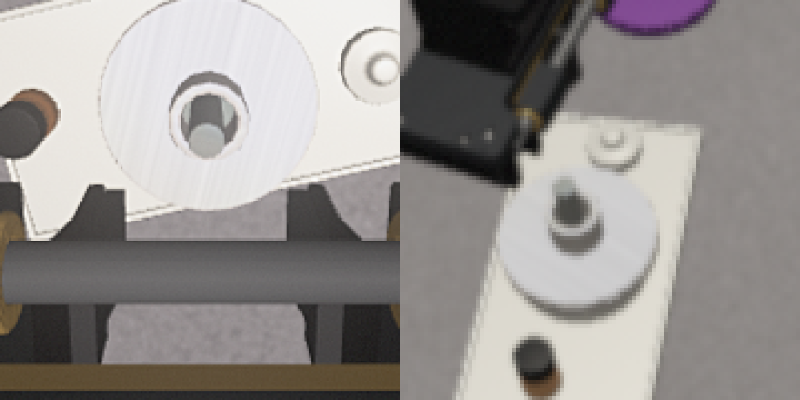

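The stem is centred between the fingers (207 against 206). Descending.

```bash
python3 -m jog '[[0,0,1.5,0,0,0],[0,0,1.5,0,0,0],[0,0,1.5,0,0,0],[0,0,1.5,0,0,0],[0,0,1.5,0,0,0]]'
python3 -m jog '[[0,0,1,0,0,0],[0,0,0.9,0,0,0],[0,0,0.5,0,0,0],[0,0,0.2,0,0,0],[0,0,0,0,0,0]]'
python3 - <<'E'
from h import *
w=snap('wrist','w13');print(sense()['tcp_pos'])
e=snap('scene','s13')
cv2.imwrite('pics/z13.png',np.hstack([cv2.resize(w['frame'][150:330,190:370,::-1],(400,400),interpolation=3),cv2.resize(e['frame'][170:250,170:250,::-1],(400,400),interpolation=3)]))
E
```

```text
time_s: 22.52
tcp_pos: [0.5589, -0.2324, 0.0837]
ee_rot: [[-0.002, -1.0, 0.002], [-1.0, 0.002, -0.0], [0.0, -0.002, -1.0]]
wrist_force: [0.0, 0.8, 0.1]
gripper_width: 0.461
time_s: 22.93
tcp_pos: [0.5583, -0.2325, 0.0573]
ee_rot: [[-0.002, -1.0, 0.0], [-1.0, 0.002, -0.0], [0.0, -0.0, -1.0]]
wrist_force: [0.4, -0.3, 0.6]
gripper_width: 0.459
[ 0.55853662 -0.23261939  0.05775018]
```

View pics/z13.png

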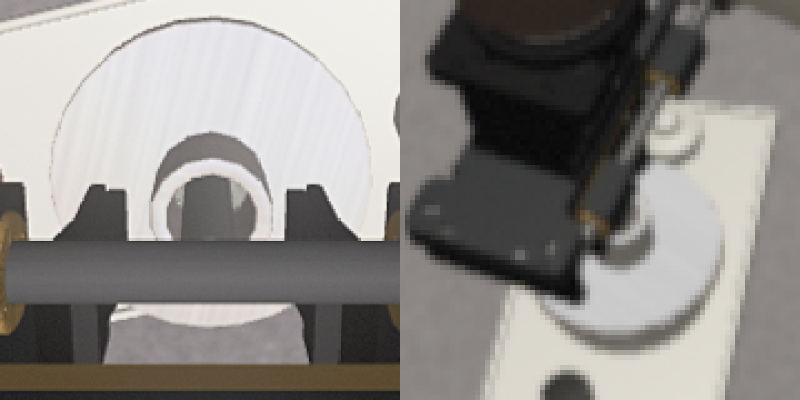

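Going 5 mm deeper, then closing on the stem.

```bash
python3 -m jog '[[0,0,0.3,0,0,0],[0,0,0.2,0,0,0],[0,0,0,0,0,0],[0,0,0,0,0,0],[0,0,0,0,0,0]]'
python3 -m jog '[[0,0,0,0,0,0],[0,0,0,0,0,0],[0,0,0,0,0,0],[0,0,0,0,0,0],[0,0,0,0,0,0]]' 0
python3 -m jog '[[0,0,0,0,0,0],[0,0,0,0,0,0],[0,0,0,0,0,0],[0,0,0,0,0,0],[0,0,0,0,0,0]]'
python3 -m jog '[[0,0,-0.2,0,0,0],[0,0,-0.4,0,0,0],[0,0,-0.4,0,0,0],[0,0,-0.4,0,0,0],[0,0,-0.6,0,0,0]]'
python3 - <<'E'
from h import *
w=snap('wrist','w14');print(sense()['tcp_pos'],sense()['wrist_force'])
e=snap('scene','s14')
cv2.imwrite('pics/z14.png',np.hstack([cv2.resize(w['frame'][150:330,190:370,::-1],(400,400),interpolation=3),cv2.resize(e['frame'][170:250,170:250,::-1],(400,400),interpolation=3)]))
E
```

```text
time_s: 23.45
tcp_pos: [0.5581, -0.2326, 0.0523]
ee_rot: [[-0.003, -1.0, 0.0], [-1.0, 0.003, -0.0], [0.0, -0.0, -1.0]]
wrist_force: [0.2, 0.1, -1.3]
gripper_width: 0.464
time_s: 23.87
tcp_pos: [0.5581, -0.2325, 0.0523]
ee_rot: [[-0.003, -1.0, 0.0], [-1.0, 0.003, -0.0], [0.0, -0.0, -1.0]]
wrist_force: [0.7, -0.2, 0.7]
gripper_width: 0.167
time_s: 24.28
tcp_pos: [0.5579, -0.2325, 0.0523]
ee_rot: [[-0.003, -1.0, -0.0], [-1.0, 0.003, 0.0], [-0.0, 0.0, -1.0]]
wrist_force: [-0.9, -0.8, 1.7]
gripper_width: 0.152
time_s: 24.7
tcp_pos: [0.5577, -0.2323, 0.0721]
ee_rot: [[-0.003, -1.0, -0.001], [-1.0, 0.003, 0.0], [-0.0, 0.001, -1.0]]
wrist_force: [-0.9, -0.2, -4.2]
gripper_width: 0.151
[ 0.55878237 -0.23273152  0.07390451] [ 0.66614923 -1.12743887 -2.11039408]
```

View pics/z14.png

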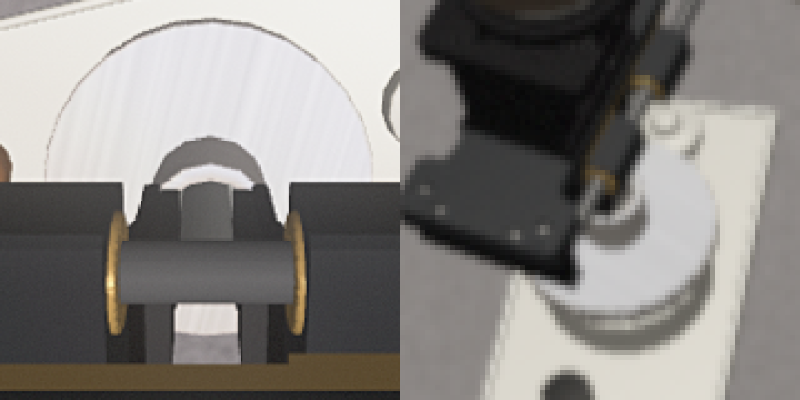

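The pair is lifted: stem 13 mm in the grip, Fz about −4 N, which matches 0.39 kg. Carrying it to the well.

```bash
python3 -m jog '[[0,0,-1,0,0,0],[0,0,-2,0,0,0],[0,0,-2,0,0,0],[0,0,-2,0,0,0],[0,0,-1,0,0,0]]'
python3 -m jog '[[-1,0.11,0,0,0,0],[-2,0.21,0,0,0,0],[-2.5,0.27,0,0,0,0],[-2.5,0.27,0,0,0,0],[-2.5,0.27,0,0,0,0]]'
python3 -m jog '[[-2.5,0.27,0,0,0,0],[-2.5,0.27,0,0,0,0],[-2.5,0.27,0,0,0,0],[-2.5,0.27,0,0,0,0],[-2.5,0.27,0,0,0,0]]'
python3 -m jog '[[-2.5,0.27,0,0,0,0],[-2.5,0.27,0,0,0,0],[-2.5,0.27,0,0,0,0],[-2.5,0.27,0,0,0,0],[-2.5,0.27,0,0,0,0]]'
python3 -m jog '[[-2,0.21,0,0,0,0],[-1.5,0.16,0,0,0,0],[-0.8,0.1,0,0,0,0],[-0.5,0,0,0,0,0],[0,0,0,0,0,0]]'
python3 -m jog '[[0,0,0,0,0,0],[0,0,0,0,0,0],[0,0,0,0,0,0],[0,0,0,0,0,0],[0,0,0,0,0,0]]'
python3 - <<'E'
from h import *
w=snap('wrist','w15');print(sense()['tcp_pos'],sense()['wrist_force'])
e=snap('scene','s15')
cv2.imwrite('pics/z15.png',np.hstack([cv2.resize(w['frame'][:,90:490,::-1],(400,420),interpolation=3),cv2.resize(e['frame'][200:300,330:430,::-1],(400,420),interpolation=3)]))
E
```

```text
time_s: 25.22
tcp_pos: [0.5595, -0.233, 0.1557]
ee_rot: [[-0.002, -1.0, 0.005], [-1.0, 0.002, -0.002], [0.001, -0.005, -1.0]]
wrist_force: [1.2, 0.5, -3.1]
gripper_width: 0.147
time_s: 25.63
tcp_pos: [0.5454, -0.1258, 0.1507]
ee_rot: [[-0.004, -1.0, -0.003], [-1.0, 0.004, 0.001], [-0.001, 0.003, -1.0]]
wrist_force: [0.8, 0.6, -3.5]
gripper_width: 0.146
time_s: 26.05
tcp_pos: [0.5321, -0.0008, 0.1509]
ee_rot: [[-0.003, -1.0, -0.003], [-1.0, 0.003, 0.0], [-0.0, 0.003, -1.0]]
wrist_force: [-0.6, -0.6, -3.9]
gripper_width: 0.149
time_s: 26.47
tcp_pos: [0.5189, 0.1239, 0.1509]
ee_rot: [[-0.003, -1.0, -0.003], [-1.0, 0.003, -0.001], [0.001, 0.003, -1.0]]
wrist_force: [-0.4, -1.2, -4.2]
gripper_width: 0.146
time_s: 26.88
tcp_pos: [0.5155, 0.1711, 0.1515]
ee_rot: [[-0.002, -1.0, -0.001], [-1.0, 0.002, -0.001], [0.001, 0.001, -1.0]]
wrist_force: [0.1, 0.1, -4.3]
gripper_width: 0.151
time_s: 27.3
tcp_pos: [0.5162, 0.1701, 0.1523]
ee_rot: [[-0.003, -1.0, 0.0], [-1.0, 0.003, 0.0], [-0.0, -0.0, -1.0]]
wrist_force: [0.3, 0.4, -3.0]
gripper_width: 0.151
[0.51623559 0.17018463 0.15232886] [-0.11421936 -0.09969537 -3.27515681]
```

View pics/z15.png

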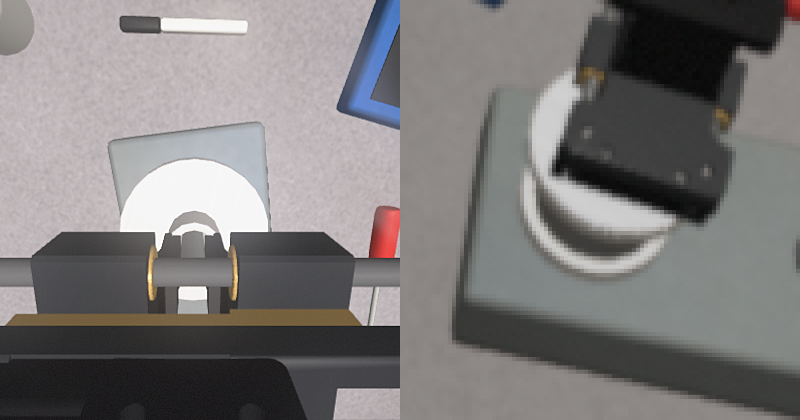

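On target in xy. Lowering.

```bash
python3 -m jog '[[0,0,0.8,0,0,0],[0,0,1.2,0,0,0],[0,0,1.2,0,0,0],[0,0,0.7,0,0,0],[0,0,0.4,0,0,0]]'
python3 -m jog '[[0,0,0.2,0,0,0],[0,0,0.2,0,0,0],[0,0,0.2,0,0,0],[0,0,0.2,0,0,0],[0,0,0,0,0,0]]'
python3 -m jog '[[0,0,0.1,0,0,0],[0,0,0.1,0,0,0],[0,0,0,0,0,0],[0,0,0,0,0,0],[0,0,0,0,0,0]]'
```

```text
time_s: 27.82
tcp_pos: [0.5153, 0.1701, 0.1077]
ee_rot: [[-0.003, -1.0, -0.002], [-1.0, 0.003, -0.001], [0.001, 0.002, -1.0]]
wrist_force: [0.5, 0.3, -4.3]
gripper_width: 0.15
time_s: 28.23
tcp_pos: [0.5161, 0.1706, 0.1012]
ee_rot: [[-0.003, -1.0, -0.0], [-1.0, 0.003, 0.0], [-0.0, 0.0, -1.0]]
wrist_force: [-0.2, -1.0, -3.4]
gripper_width: 0.154
time_s: 28.65
tcp_pos: [0.5162, 0.1706, 0.0994]
ee_rot: [[-0.003, -1.0, 0.0], [-1.0, 0.003, 0.0], [-0.0, -0.0, -1.0]]
wrist_force: [-0.3, -0.3, -3.4]
gripper_width: 0.15
```

No contact load yet, and the plug is inside the ring. The last millimetres go slowly.

```bash
python3 -m jog '[[0,0,0.1,0,0,0],[0,0,0.1,0,0,0],[0,0,0,0,0,0],[0,0,0,0,0,0],[0,0,0,0,0,0]]'
python3 -m jog '[[0,0,0.05,0,0,0],[0,0,0.05,0,0,0],[0,0,0,0,0,0],[0,0,0,0,0,0],[0,0,0,0,0,0]]'
```

```text
time_s: 29.07
tcp_pos: [0.5161, 0.1706, 0.0972]
ee_rot: [[-0.003, -1.0, -0.0], [-1.0, 0.003, -0.0], [0.0, 0.0, -1.0]]
wrist_force: [-0.3, 0.0, -4.8]
gripper_width: 0.151
time_s: 29.48
tcp_pos: [0.5162, 0.1707, 0.0963]
ee_rot: [[-0.003, -1.0, 0.0], [-1.0, 0.003, 0.0], [-0.0, -0.0, -1.0]]
wrist_force: [0.6, -0.4, -3.6]
gripper_width: 0.147
```

```bash
python3 -m jog '[[0,0,0.05,0,0,0],[0,0,0.05,0,0,0],[0,0,0,0,0,0],[0,0,0,0,0,0],[0,0,0,0,0,0]]'
python3 - <<'E'
from h import *
w=snap('wrist','w16');print(sense()['tcp_pos'],sense()['wrist_force'])
e=snap('scene','s16')
cv2.imwrite('pics/z16.png',np.hstack([cv2.resize(w['frame'][:,90:490,::-1],(400,420),interpolation=3),cv2.resize(e['frame'][200:300,330:430,::-1],(400,420),interpolation=3)]))
E
```

```text
time_s: 29.9
tcp_pos: [0.5162, 0.1707, 0.0962]
ee_rot: [[-0.002, -1.0, 0.001], [-1.0, 0.002, 0.0], [-0.0, -0.001, -1.0]]
wrist_force: [-4.0, -0.0, 6.2]
gripper_width: 0.151
[0.51622066 0.17061493 0.0961814 ] [-3.81981418 -0.32902818  5.29961256]
```

View pics/z16.png

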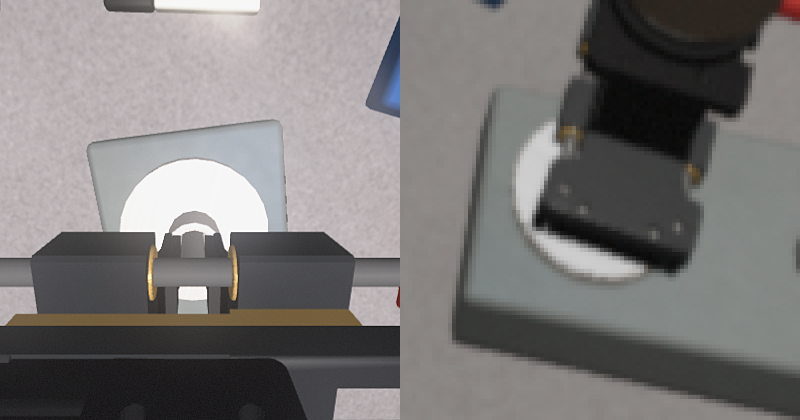

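Seated: contact at rep z 0.0962 against 0.0963 expected, with about 10 N of push. Letting go.

```bash
python3 -m jog '[[0,0,-0.05,0,0,0],[0,0,0,0,0,0],[0,0,0,0,0,0],[0,0,0,0,0,0],[0,0,0,0,0,0]]'
python3 -m jog '[[0,0,0,0,0,0],[0,0,0,0,0,0],[0,0,0,0,0,0],[0,0,0,0,0,0],[0,0,0,0,0,0]]' 6
python3 -m jog '[[0,0,-1,0,0,0],[0,0,-2,0,0,0],[0,0,-2,0,0,0],[0,0,-2,0,0,0],[0,0,-2,0,0,0]]'
python3 -m jog '[[-3,0,-1,0,0,0],[-3,0,-1,0,0,0],[-2,0,-1,0,0,0],[0,0,0,0,0,0],[0,0,0,0,0,0]]'
python3 - <<'E'
from h import *
w=snap('wrist','w17');s=sense();print(s['tcp_pos'],s['wrist_force'],np.round(s['joints'],1))
E
```

```text
time_s: 30.42
tcp_pos: [0.5162, 0.1706, 0.0962]
ee_rot: [[-0.002, -1.0, 0.0], [-1.0, 0.002, 0.0], [-0.0, -0.0, -1.0]]
wrist_force: [-4.0, -1.2, 5.8]
gripper_width: 0.148
time_s: 30.83
tcp_pos: [0.5163, 0.1706, 0.0955]
ee_rot: [[-0.003, -1.0, 0.0], [-1.0, 0.003, -0.0], [0.0, -0.0, -1.0]]
wrist_force: [0.1, 0.8, 0.4]
gripper_width: 0.442
time_s: 31.25
tcp_pos: [0.5163, 0.1706, 0.1875]
ee_rot: [[-0.003, -1.0, 0.001], [-1.0, 0.003, 0.0], [-0.0, -0.001, -1.0]]
wrist_force: [-0.6, 0.5, 0.4]
gripper_width: 0.676
time_s: 31.67
tcp_pos: [0.5165, 0.2517, 0.2167]
ee_rot: [[-0.001, -1.0, 0.001], [-1.0, 0.001, 0.001], [-0.001, -0.001, -1.0]]
wrist_force: [-0.0, -0.8, 0.1]
gripper_width: 0.691
[0.51604562 0.25061532 0.21595138] [ 0.88261416 -0.14682714 -0.18694875] [ 42.1  16.2  -4.9  -0.  -69.  -42.2]
```

View pics/w17.png

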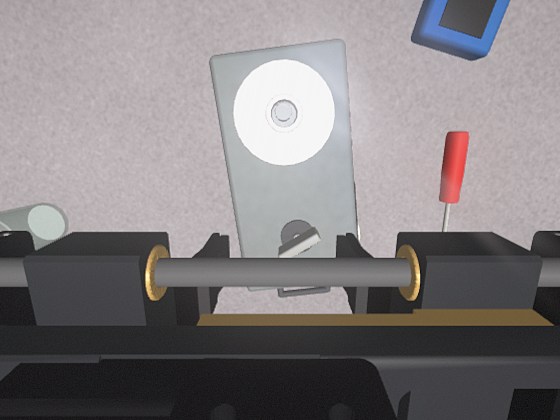

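The lids sit on the well at (284,112) and the key stays wound. Measuring the collar and stem.

Run:
```python
from h import *
w=load('w17');z=cv2.resize(w['frame'][55:170,230:340,::-1],None,fx=5,fy=5,interpolation=3).astype(float)
z=np.clip((z-150)*2.4,0,255).astype(np.uint8);cv2.imwrite('pics/z17.png',z)
print(proj(w,(.5164,.1706,.151)),proj(w,(.5164,.1706,.121)),proj(w,(.5164,.1706,.093)))
```

```text
[283.49699442 110.481926  ] [283.42524837 112.10730515] [283.37068172 113.34349167]
```

View pics/z17.png

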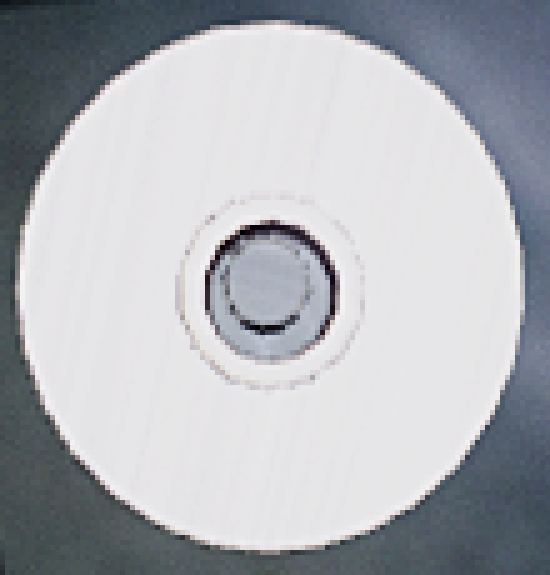

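Run:
```python
from h import *
np.set_printoptions(precision=4,suppress=True)
w=load('w17');f=lambda x,y:(230+(x+.5)/5-.5,55+(y+.5)/5-.5)
print('stem',onz(w,*f(266,283),.151)); print('collar',onz(w,*f(272,291),.121)); print('plate',onz(w,*f(271,286),.093))
print('widths',[np.linalg.norm(onz(w,*f(a,b),z)-onz(w,*f(c,b),z)) for a,c,b,z in[(221,310,283,.151),(178,365,291,.121),(18,524,286,.093)]])
```

```text
stem [0.517  0.1711 0.151 ]
collar [0.5159 0.1712 0.121 ]
plate [0.516  0.1691 0.093 ]
widths [np.float64(0.014269102462874758), np.float64(0.033503015798755656), np.float64(0.0993784309322781)]
```

The stem is within 1 mm of the well centre and the sizes match the expected heights. Going over the collar.

```bash
python3 -m jog '[[2,0,0,0,0,0],[3,0,0,0,0,0],[2,0,0,0,0,0],[0.98,0,0,0,0,0],[0,0,0,0,0,0]]' 7
python3 -m jog '[[0,0,1.5,0,0,0],[0,0,1.5,0,0,0],[0,0,1,0,0,0],[0,0,0,0,0,0],[0,0,0,0,0,0]]'
python3 - <<'E'
from h import *
w=snap('wrist','w18');s=sense();print(s['tcp_pos'])
cv2.imwrite('pics/z18.png',cv2.resize(w['frame'][120:330,170:390,::-1],None,fx=2.8,fy=2.8))
E
```

```text
time_s: 32.13
tcp_pos: [0.5157, 0.1683, 0.2158]
ee_rot: [[-0.006, -1.0, -0.001], [-1.0, 0.006, -0.0], [0.0, 0.001, -1.0]]
wrist_force: [-0.1, -0.9, -0.2]
gripper_width: 0.801
time_s: 32.55
tcp_pos: [0.5161, 0.171, 0.1753]
ee_rot: [[-0.002, -1.0, -0.001], [-1.0, 0.002, -0.001], [0.001, 0.001, -1.0]]
wrist_force: [0.1, -0.5, 0.8]
gripper_width: 0.803
[0.5165533  0.17122033 0.17609765]
```

View pics/z18.png

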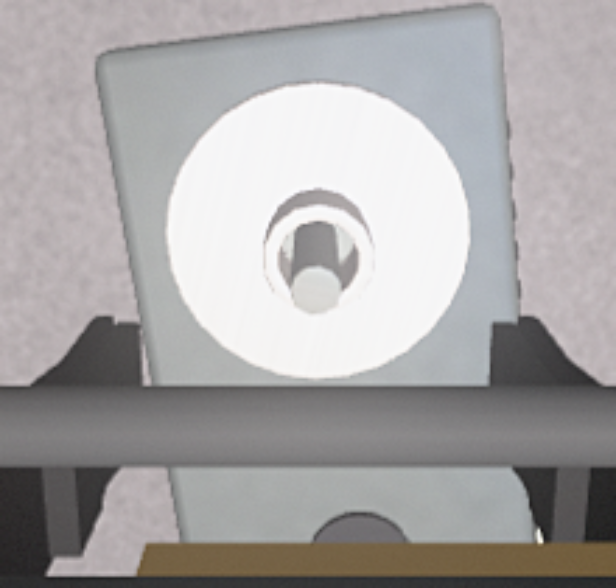

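```bash
python3 -m jog '[[0,0.05,1.5,0,0,0],[0,0,1.5,0,0,0],[0,0,1.5,0,0,0],[0,0,1.5,0,0,0],[0,0,1,0,0,0]]'
python3 -m jog '[[0,0,1,0,0,0],[0,0,1,0,0,0],[0,0,0.6,0,0,0],[0,0,0.4,0,0,0],[0,0,0,0,0,0]]'
python3 - <<'E'
from h import *
w=snap('wrist','w19');s=sense();print(s['tcp_pos'],s['wrist_force'])
e=snap('scene','s19')
cv2.imwrite('pics/z19.png',np.hstack([cv2.resize(w['frame'][150:330,190:370,::-1],(400,400),interpolation=3),cv2.resize(e['frame'][200:300,330:430,::-1],(400,400),interpolation=3)]))
E
```

```text
time_s: 33.02
tcp_pos: [0.5158, 0.1711, 0.1054]
ee_rot: [[-0.002, -1.0, 0.0], [-1.0, 0.002, 0.0], [-0.0, -0.0, -1.0]]
wrist_force: [-0.0, 0.4, 0.0]
gripper_width: 0.806
time_s: 33.43
tcp_pos: [0.5154, 0.1706, 0.0751]
ee_rot: [[-0.003, -1.0, -0.001], [-1.0, 0.003, -0.001], [0.001, 0.001, -1.0]]
wrist_force: [0.0, -0.6, 0.9]
gripper_width: 0.803
[0.5157267  0.17079612 0.07566408] [ 0.10166154 -0.39862148 -0.13147144]
```

View pics/z19.png

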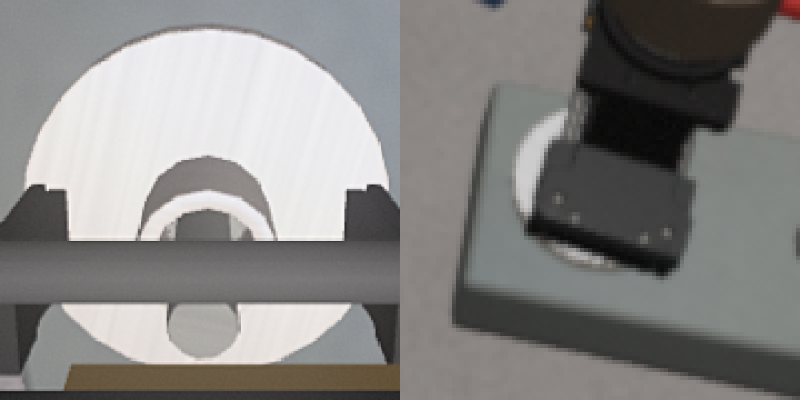

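```bash
python3 -m jog '[[0,0,0.3,0,0,0],[0,0,0.3,0,0,0],[0,0,0.2,0,0,0],[0,0,0.1,0,0,0],[0,0,0,0,0,0]]'
python3 -m jog '[[0,0,0,0,0,0],[0,0,0,0,0,0],[0,0,0,0,0,0],[0,0,0,0,0,0],[0,0,0,0,0,0]]' 0
python3 -m jog '[[0,0,0,0,0,0],[0,0,0,0,0,0],[0,0,0,0,0,0],[0,0,0,0,0,0],[0,0,0,0,0,0]]'
python3 -m jog '[[0,0,0,0,0,0],[0,0,0,0,0,0],[0,0,0,0,0,0],[0,0,0,0,0,0],[0,0,0,0,0,0]]'
python3 - <<'E'
from h import *
w=snap('wrist','w20');s=sense();print(s['tcp_pos'],s['wrist_force'])
cv2.imwrite('pics/z20.png',np.hstack([cv2.resize(w['frame'][150:330,190:370,::-1],(500,500),interpolation=3)]))
E
```

```text
time_s: 33.95
tcp_pos: [0.5154, 0.1707, 0.0665]
ee_rot: [[-0.003, -1.0, -0.0], [-1.0, 0.003, -0.0], [0.0, 0.0, -1.0]]
wrist_force: [-0.2, 1.3, -0.4]
gripper_width: 0.806
time_s: 34.37
tcp_pos: [0.5157, 0.1708, 0.0668]
ee_rot: [[-0.003, -1.0, 0.0], [-1.0, 0.003, 0.0], [-0.0, -0.0, -1.0]]
wrist_force: [-0.3, 1.1, 0.3]
gripper_width: 0.507
time_s: 34.78
tcp_pos: [0.5156, 0.1708, 0.0668]
ee_rot: [[-0.003, -1.0, -0.0], [-1.0, 0.003, -0.0], [0.0, 0.0, -1.0]]
wrist_force: [0.6, -0.3, 0.8]
gripper_width: 0.387
time_s: 35.2
tcp_pos: [0.5156, 0.1708, 0.0668]
ee_rot: [[-0.003, -1.0, -0.0], [-1.0, 0.003, -0.0], [0.0, 0.0, -1.0]]
wrist_force: [0.1, 0.2, 0.7]
gripper_width: 0.384
[0.51560074 0.17081031 0.06679085] [-1.01710534  0.66319299  0.79146432]
```

View pics/z20.png

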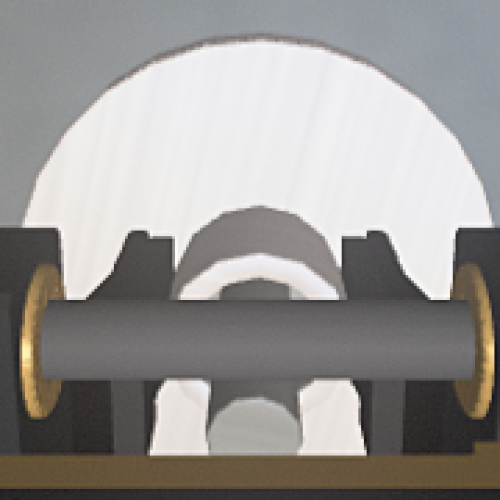

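Collar gripped (33.4 mm). Lifting straight up, slowly at first.

```bash
python3 -m jog '[[0,0,-0.2,0,0,0],[0,0,-0.3,0,0,0],[0,0,-0.5,0,0,0],[0,0,-0.5,0,0,0],[0,0,-0.5,0,0,0]]'
python3 - <<'E'
from h import *
w=snap('wrist','w21');s=sense();print(s['tcp_pos'],s['wrist_force'])
e=snap('scene','s21')
cv2.imwrite('pics/z21.png',np.hstack([cv2.resize(w['frame'][150:330,190:370,::-1],(400,400),interpolation=3),cv2.resize(e['frame'][200:300,330:430,::-1],(400,400),interpolation=3)]))
E
```

```text
time_s: 35.67
tcp_pos: [0.5157, 0.1709, 0.0874]
ee_rot: [[-0.003, -1.0, 0.0], [-1.0, 0.003, 0.0], [-0.0, -0.0, -1.0]]
wrist_force: [0.1, 0.2, -0.3]
gripper_width: 0.385
[0.51648189 0.17121579 0.08850939] [-0.38948675  0.00788033  0.0477945 ]
```

View pics/z21.png

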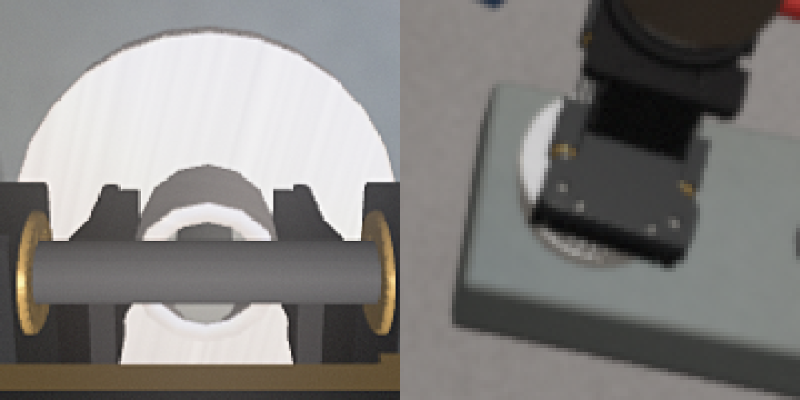

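The outer lid rises with the fingers while the stem recedes through the bore. Continuing up.

```bash
python3 -m jog '[[0,0,-0.8,0,0,0],[0,0,-1,0,0,0],[0,0,-1,0,0,0],[0,0,-1,0,0,0],[0,0,-1,0,0,0]]'
python3 -m jog '[[0,0,-1.2,0,0,0],[0,0,-1.2,0,0,0],[0,0,-1.2,0,0,0],[0,0,-1,0,0,0],[0,0,-0.6,0,0,0]]'
python3 -m jog '[[0,0,0,0,0,0],[0,0,0,0,0,0],[0,0,0,0,0,0],[0,0,0,0,0,0],[0,0,0,0,0,0]]'
python3 - <<'E'
from h import *
w=snap('wrist','w22');s=sense();print(s['tcp_pos'],s['wrist_force'],s['gripper_width'])
e=snap('scene','s22');t=snap('top','t22')
cv2.imwrite('pics/z22.png',np.hstack([cv2.resize(w['frame'][:,90:490,::-1],(400,420),interpolation=3),cv2.resize(e['frame'][190:310,350:470,::-1],(400,420),interpolation=3)]))
E
```

```text
time_s: 36.18
tcp_pos: [0.5158, 0.1709, 0.1362]
ee_rot: [[-0.003, -1.0, 0.001], [-1.0, 0.003, 0.001], [-0.001, -0.001, -1.0]]
wrist_force: [0.6, -0.2, -0.7]
gripper_width: 0.384
time_s: 36.6
tcp_pos: [0.5162, 0.1711, 0.1888]
ee_rot: [[-0.002, -1.0, 0.002], [-1.0, 0.002, 0.001], [-0.001, -0.002, -1.0]]
wrist_force: [-0.3, 0.0, -0.9]
gripper_width: 0.382
time_s: 37.02
tcp_pos: [0.5153, 0.1706, 0.186]
ee_rot: [[-0.003, -1.0, -0.001], [-1.0, 0.003, -0.001], [0.001, 0.001, -1.0]]
wrist_force: [0.5, 1.3, -1.7]
gripper_width: 0.387
[0.51537345 0.17067277 0.18612031] [-0.08873767  0.1602243  -1.76111536] 0.3835980197361752
```

View pics/z22.png

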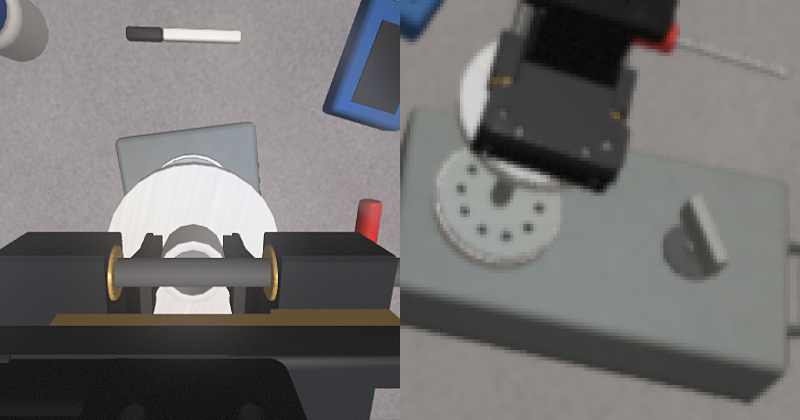

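View pics/t22.png

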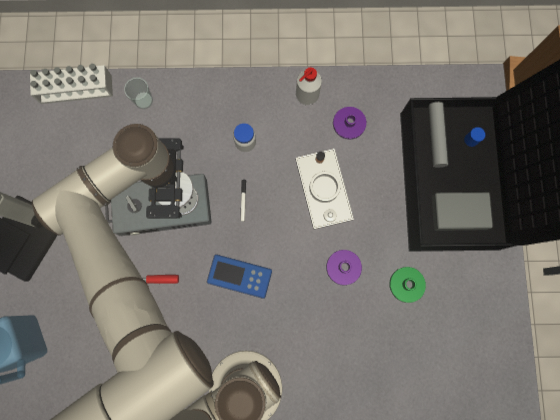

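The outer lid is held about 119 mm up. The vented inner lid sits on the well, the key is wound and the bystanders are in place. One quick position check of the inner lid, then I hand in.

Run:
```python
from h import *
np.set_printoptions(precision=4,suppress=True)
e=load('s22');f=lambda x,y:(350+x*120/400,190+y*120/420)
# inner disc ellipse extremes in scene zoom: left 437, right 563, bottom ~263 ; disc top z=.089
l,r=onz(e,*f(437,200),.089),onz(e,*f(563,205),.089);print((l+r)/2,np.linalg.norm(l-r), 'prev well in this cam .5188,.1723')
b=onz(e,*f(497,266),.089);print(b)
from station import finish_job
print(finish_job())
s=sense();print(s['time_s'],s['gripper_width'],s['wrist_force'])
```

```text
[0.429  0.4329 0.089 ] 0.08561052682678404 prev well in this cam .5188,.1723
[0.4758 0.4351 0.089 ]
the job is handed in; nothing more can be done
None
the job is handed in; nothing more can be done
```

```bash
python3 - <<'E' 2>&1 | head -5
from h import *
e=load('s22');f=lambda x,y:(350+(x-400)*120/400,190+y*120/420)
l,r=onz(e,*f(437,200),.089),onz(e,*f(563,205),.089);print((l+r)/2,np.linalg.norm(l-r))
E
```

```text
[0.52202538 0.1743773  0.089     ] 0.08621574612197436
```

I carried out all three steps and handed the job in at about 37 s of the 72 s allowed; it reported no verdict. The last pictures show the end state asked for.

**What I did**
- **Key:** I wound it in three part-turns. In the wrist image it measured about 2.70 rad after release, and the torque rose where the stop should be.
- **Lids onto the well:** I carried both lids by the stem and lowered them onto the well. Contact came at the expected height, within 0.1 mm, with about 10 N of push. After I let go, the stem was about 1 mm from the well centre.
- **Outer lid:** I gripped its collar (33.4 mm opening) and lifted it about 119 mm. The plate should be about 0.12 m above the rim, and it is held level. The inner lid is still on the well, and the bystanders look unmoved.

**What failed or disagreed**
- **First grasp of the key missed.** The real fingertips were roughly 30 mm above the reported TCP, so I allowed for that in every later grasp.
- **Last check of the inner lid was wrong when I handed in.** I used a wrong image offset, so the number meant nothing. Redone afterwards on the saved scene picture, it puts the lid at (0.522, 0.174) with a diameter of 86 mm (true size 84 mm). That camera had placed the well at (0.519, 0.172), so the two are about 4 mm apart. This was a rough hand-picked reading, and part of the disc was hidden behind the raised lid and gripper. The limit is 5 mm, so the reading alone leaves little margin.
- **Camera differences:** the scene camera reads about 2–3 mm off the wrist camera throughout. I relied on the wrist camera, where measured sizes and distances matched the given ones.

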